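# Put away the closures in stacking tubs

## Robot

A 6-joint arm with a two-finger parallel gripper is mounted at the origin on a cart in front of the work surface, level with it; the furniture and walls round the work are solid. World frame = base frame: x ahead of the robot, y to its left, z up, the work surface at z = 0. Lengths are in mm, angles in rad, forces in N, time in s.
With the tool pointing down it reaches from about 275 to 875 mm from the base axis. Payload 12.5 kg.
Tool frame: the origin (TCP) lies on the centre line of the jaws, within the pads' length; the fingertips stand 17 mm ahead of it and the grasp point (between the pads) lies 2 mm behind it; y points along the fingers, x is the direction in which the jaws open and shut, and the axes are right-handed (so a half turn about y gives the same grasp; the last joint's range is limited). The gripper opens to 85 mm and grips with 20 to 120 N. Pads are 22 mm wide; open, the fingers measure 114 mm over their backs; the gripper's body (76 mm by 85 mm) begins 54 mm behind the grasp point. The pads swing forward as they close: fully open they stand 13 mm farther back than shut.
Start: joints at [1.078, 0.351, 1.652, -0, 1.139, -0.085], TCP at [218.093, 504.896, 224.59] pointing down, gripper open.
Joint ranges: [-2.75, 2.75], [-0.79, 2.1], [0.01, 2.65], [-1.57, 4.71], [0.07, 3.14], [-2.87, 2.87]. Speed limits (rad/s): [2.22, 2.22, 2.79, 3.14, 3.14, 3.14].

## Interface

Orientations are given as a rotation vector (axis times angle).
In Python, from plant import r, read_camera, nets gives the robot as it stands.
- The arm moves only by the tool apply_moves, never from a script. Its arguments are lists of equal length, an entry for each row: "slide": the shift along the tool's x, y, z normalised to -1 to 1, where 1 is 500 mm, a list of three; "delta_rot": the turn, a rotation vector about the tool's x, y, z normalised to -1 to 1, where 1 is 45 degrees, a list of three; "gripper": the closure, from -1 (fully open) to 1 (shut). In form: {"slide": [[dx, dy, dz], ...], "delta_rot": [[ax, ay, az], ...], "gripper": [gripper, ...]}. A call has 1 to 10 rows; each row is the pose to reach, as a shift and turn from the pose commanded when the call began, along the tool's axes at that moment; what a row does not reach only later rows make up. A row lasts 1/8 s, in which the tool goes at most 62.5 mm and 10.7 degrees, less where a joint would pass 70% of its speed; a pose out of reach is approached as far as the arm can. A call with a number of a shift or a turn outside -1 to 1 is refused whole. A call with a gripper value outside its range is refused whole. The fingers move at their own pace and stop on an object; "newtons" is the grip in N (left out, the last holds). Time passes only in rows, so rows that repeat a pose let the fingers close. It gives the time, the measured TCP pose, the force and the opening at its end, in the units of the state.
- r.state(): the state, without advancing time (a new reading comes with each control period).
- read_camera(name): name is "side" or "top"; returns a dict with "image" (420x560x3 uint8, blue, green, red), "K" (3x3 intrinsics, pixels), "origin" and "orientation" of the camera in the world. Camera axes: x right, y down, z forward; pixel columns grow to the right and rows downward; lengths in mm; the calibration is good to about 2 mm. A picture is of the moment at which its call begins. There is no depth.
- r.sign_off(): hands the job in, once; it reports no verdict.
Trained networks look in a picture, given as the dict that the camera call returned (one of the last four; its "shot" number tells which), for a name from the list of things; names that differ only in an ending like _2 or _b are one class to them, and where a whole thing is asked for, a point or a joint stands for the part that bears it (a point fixed in the world has none). Each returns a list of dicts, best first, with "conf" (0 to 1); they miss things now and then, are a little off and sometimes report something else, mostly with a low value. They report only what shows in the picture. A call takes as long as a camera call. They do not tell look-alikes from the thing itself.
- nets.boxes_of(query, picture): "centre" ([x, y, z] in mm, in the coordinates of the camera as it stood for that picture, good to about 4 mm: the middle of the surface that is visible of it).
- nets.pinpoint(query, picture): "centre" ([x, y, z] in mm, in the coordinates of the camera as it stood for that picture, good to about 4 mm: a listed point, or the origin of a listed thing).
The state is a dict: "clock": time; "q": joint angles; "qvel": joint speeds; "joint_torque": joint torques, N m; "eef_pos": TCP position; "ee_rot": TCP orientation; "force": force on the tool from outside, world axes, zero at the start; "torque": the same for the moment, N m; "finger_gap": finger opening in mm.
Only numpy, scipy, OpenCV 4.12 (cv2) and the standard library are available. Lean on these libraries where they do the work, as an engineer would, in place of code of your own. Each camera call takes 0.05 s, during which the arm holds its last target. There are 200 camera calls.

## Task

Put the loose corks that lie on the table into the empty tub, then close every open tub with a lid pulled off the top of the spring-lifted lid dispenser, pushed fully home so that it sits flat on the rim. Stack the closed tubs squarely, in any order, on top of the tub that stands there already closed, each with its four feet down in the corner pockets of the lid below. Spare lids stay in the dispenser, and the closed tub at the bottom, the glass tumbler and the white bottle stopper stay where they are.

Things in the scene. Friction and masses are not known exactly. Their poses are not given: they have to be found in the camera images.
- empty_tub: Open empty white tub, 66 mm (own x) x 106 mm (own y), 46 mm high from foot tips to rim. Origin: under its centre at the level of the foot tips; z up. Walls 3 mm, inside 60 x 100 mm, floor 9 mm above the origin. Four tapered round feet, 6 mm high, 10 mm wide (7 at the tip), at x = +-23, y = +-43 mm. About 0.16 kg.
- cork_tub: Open white tub packed with standing corks that do not move; may be absent. Make as empty_tub: 66 mm (own x) x 106 mm (own y), 46 mm from foot tips to rim; origin under its centre at foot-tip level. The filling ends 8 mm below the rim. About 0.24 kg.
- cap_tub: Open white tub packed with red, gold and green crown caps that do not move; may be absent. Make as empty_tub: 66 mm (own x) x 106 mm (own y), 46 mm from foot tips to rim; origin under its centre at foot-tip level. The filling ends 11 mm below the rim. About 0.28 kg.
- closed_tub: White tub with a green lid on for good, the foot of the stack; loose, 0.9 kg. Outline, feet and origin as empty_tub; top of its lid at 56 mm. The lid has four square corner pockets, 14 x 14 mm, 5 mm deep, centred at x = +-23, y = +-43 mm: a tub seated on it has its origin 51 mm above this one.
- lid_dispenser: Grey steel shaft fixed to the table, open on top, 80 mm high, 78 x 118 mm (118 along own y), inside 70 x 110, on a 100 x 140 mm foot plate. Origin: under its centre. Both long walls have a finger notch in the middle, 50 mm wide, from 48 mm height up. Holds four lids on a sprung platform; the top lid's top is always about 86 mm above the table, its flange at 76 to 86 mm.
- platform (a joint): Height of the dispenser's sprung platform in m: 0 with four lids on it, +0.016 for each lid taken away (0.048 with one lid left). The spring is soft (31 N/m), so a light push sinks the stack; it comes back within about a second.
- lid_0: Green lid, lowest in the dispenser, 66 mm (own x) x 106 mm (own y), 50 g. Origin: under its centre; z up. Plug 55 x 95 mm from 0 to 6 mm (drops into a tub's mouth), flange from 6 to 16 mm, as wide as the tub. Four top corner pockets as on closed_tub. Seated, its origin is 40 mm above the tub's; a tub seated on it has its origin 11 mm above the lid's. Lids pile up 16 mm apart.
- lid_1: Green lid, second lowest in the dispenser, 66 mm (own x) x 106 mm (own y), 50 g. Origin: under its centre; z up. Plug 55 x 95 mm from 0 to 6 mm (drops into a tub's mouth), flange from 6 to 16 mm, as wide as the tub. Four top corner pockets as on closed_tub. Seated, its origin is 40 mm above the tub's; a tub seated on it has its origin 11 mm above the lid's. Lids pile up 16 mm apart.
- lid_2: Green lid, third from below in the dispenser, 66 mm (own x) x 106 mm (own y), 50 g. Origin: under its centre; z up. Plug 55 x 95 mm from 0 to 6 mm (drops into a tub's mouth), flange from 6 to 16 mm, as wide as the tub. Four top corner pockets as on closed_tub. Seated, its origin is 40 mm above the tub's; a tub seated on it has its origin 11 mm above the lid's. Lids pile up 16 mm apart.
- lid_3: Green lid, topmost in the dispenser, 66 mm (own x) x 106 mm (own y), 50 g. Origin: under its centre; z up. Plug 55 x 95 mm from 0 to 6 mm (drops into a tub's mouth), flange from 6 to 16 mm, as wide as the tub. Four top corner pockets as on closed_tub. Seated, its origin is 40 mm above the tub's; a tub seated on it has its origin 11 mm above the lid's. Lids pile up 16 mm apart.
- cork_a_axis (a point): Middle of a loose used wine cork, 46 mm long and 23.5 mm thick, lying on the table; this frame's x runs along the cork. About 12 g. May be absent. Rolls easily.
- cork_b_axis (a point): Middle of a loose used wine cork, 46 mm long and 23.5 mm thick, lying on the table; this frame's x runs along the cork. About 12 g. May be absent. Rolls easily.
- bottle_stopper: White bottle stopper standing on the table, a bystander, 35 mm wide, 48 mm high; origin under its centre.
- tumbler: Glass tumbler, a bystander, 80 mm wide, 90 mm high; origin under its centre.
There are look-alikes about, which are no part of the job. Leave any green or turquoise look-alike of the part that bears cork_a_axis alone.

How it is judged (in metres and radians):
On the way, in this order (a step that is already met when the one before it is completed fails the run):
1. the loose corks lie in the empty tub (x of cork_a_axis in the frame of empty_tub between -0.028 and 0.028 m and y of cork_a_axis in the frame of empty_tub between -0.048 and 0.048 m and z of cork_a_axis in the frame of empty_tub between 0.012 and 0.04 m and x of cork_b_axis in the frame of empty_tub between -0.028 and 0.028 m and y of cork_b_axis in the frame of empty_tub between -0.048 and 0.048 m and z of cork_b_axis in the frame of empty_tub between 0.012 and 0.04 m), for 0.2 s.
2. every tub wears a lid, fully home (((horizontal distance between lid_0 and empty_tub below 0.0045 m and z of lid_0 in the frame of empty_tub between 0.038 and 0.042 m and angle between the x axis of lid_0 and the x axis of empty_tub, either way round below 0.08 rad) or (horizontal distance between lid_1 and empty_tub below 0.0045 m and z of lid_1 in the frame of empty_tub between 0.038 and 0.042 m and angle between the x axis of lid_1 and the x axis of empty_tub, either way round below 0.08 rad) or (horizontal distance between lid_2 and empty_tub below 0.0045 m and z of lid_2 in the frame of empty_tub between 0.038 and 0.042 m and angle between the x axis of lid_2 and the x axis of empty_tub, either way round below 0.08 rad) or (horizontal distance between lid_3 and empty_tub below 0.0045 m and z of lid_3 in the frame of empty_tub between 0.038 and 0.042 m and angle between the x axis of lid_3 and the x axis of empty_tub, either way round below 0.08 rad)) and ((horizontal distance between lid_0 and cork_tub below 0.0045 m and z of lid_0 in the frame of cork_tub between 0.038 and 0.042 m and angle between the x axis of lid_0 and the x axis of cork_tub, either way round below 0.08 rad) or (horizontal distance between lid_1 and cork_tub below 0.0045 m and z of lid_1 in the frame of cork_tub between 0.038 and 0.042 m and angle between the x axis of lid_1 and the x axis of cork_tub, either way round below 0.08 rad) or (horizontal distance between lid_2 and cork_tub below 0.0045 m and z of lid_2 in the frame of cork_tub between 0.038 and 0.042 m and angle between the x axis of lid_2 and the x axis of cork_tub, either way round below 0.08 rad) or (horizontal distance between lid_3 and cork_tub below 0.0045 m and z of lid_3 in the frame of cork_tub between 0.038 and 0.042 m and angle between the x axis of lid_3 and the x axis of cork_tub, either way round below 0.08 rad)) and ((horizontal distance between lid_0 and cap_tub below 0.0045 m and z of lid_0 in the frame of cap_tub between 0.038 and 0.042 m and angle between the x axis of lid_0 and the x axis of cap_tub, either way round below 0.08 rad) or (horizontal distance between lid_1 and cap_tub below 0.0045 m and z of lid_1 in the frame of cap_tub between 0.038 and 0.042 m and angle between the x axis of lid_1 and the x axis of cap_tub, either way round below 0.08 rad) or (horizontal distance between lid_2 and cap_tub below 0.0045 m and z of lid_2 in the frame of cap_tub between 0.038 and 0.042 m and angle between the x axis of lid_2 and the x axis of cap_tub, either way round below 0.08 rad) or (horizontal distance between lid_3 and cap_tub below 0.0045 m and z of lid_3 in the frame of cap_tub between 0.038 and 0.042 m and angle between the x axis of lid_3 and the x axis of cap_tub, either way round below 0.08 rad))), for 0.2 s.
At the end, for the whole second after the job is handed in: Loose corks inside empty_tub; each tub lidded (within 4.5 mm sideways, 2 mm height, 0.08 rad) and in the one stack on closed_tub, feet in the pockets of the lid below (4.5 mm sideways, 2 mm height, 0.08 rad), upright, at rest; spare lids in the dispenser shaft (all of step 1 and all of step 2 and ((horizontal distance between empty_tub and closed_tub below 0.0045 m and z of empty_tub in the frame of closed_tub between 0.049 and 0.053 m and angle between the x axis of empty_tub and the x axis of closed_tub, either way round below 0.08 rad) or (horizontal distance between empty_tub and lid_0 below 0.0045 m and z of empty_tub in the frame of lid_0 between 0.009 and 0.013 m and angle between the x axis of empty_tub and the x axis of lid_0, either way round below 0.08 rad) or (horizontal distance between empty_tub and lid_1 below 0.0045 m and z of empty_tub in the frame of lid_1 between 0.009 and 0.013 m and angle between the x axis of empty_tub and the x axis of lid_1, either way round below 0.08 rad) or (horizontal distance between empty_tub and lid_2 below 0.0045 m and z of empty_tub in the frame of lid_2 between 0.009 and 0.013 m and angle between the x axis of empty_tub and the x axis of lid_2, either way round below 0.08 rad) or (horizontal distance between empty_tub and lid_3 below 0.0045 m and z of empty_tub in the frame of lid_3 between 0.009 and 0.013 m and angle between the x axis of empty_tub and the x axis of lid_3, either way round below 0.08 rad)) and horizontal distance between each of empty_tub, cork_tub, cap_tub and closed_tub below 0.02 m and height (world z) of each of empty_tub, cork_tub, cap_tub above 0.045 m and angle between each of empty_tub, cork_tub, cap_tub's own z axis and vertical below 0.04 rad and ((horizontal distance between cork_tub and closed_tub below 0.0045 m and z of cork_tub in the frame of closed_tub between 0.049 and 0.053 m and angle between the x axis of cork_tub and the x axis of closed_tub, either way round below 0.08 rad) or (horizontal distance between cork_tub and lid_0 below 0.0045 m and z of cork_tub in the frame of lid_0 between 0.009 and 0.013 m and angle between the x axis of cork_tub and the x axis of lid_0, either way round below 0.08 rad) or (horizontal distance between cork_tub and lid_1 below 0.0045 m and z of cork_tub in the frame of lid_1 between 0.009 and 0.013 m and angle between the x axis of cork_tub and the x axis of lid_1, either way round below 0.08 rad) or (horizontal distance between cork_tub and lid_2 below 0.0045 m and z of cork_tub in the frame of lid_2 between 0.009 and 0.013 m and angle between the x axis of cork_tub and the x axis of lid_2, either way round below 0.08 rad) or (horizontal distance between cork_tub and lid_3 below 0.0045 m and z of cork_tub in the frame of lid_3 between 0.009 and 0.013 m and angle between the x axis of cork_tub and the x axis of lid_3, either way round below 0.08 rad)) and ((horizontal distance between cap_tub and closed_tub below 0.0045 m and z of cap_tub in the frame of closed_tub between 0.049 and 0.053 m and angle between the x axis of cap_tub and the x axis of closed_tub, either way round below 0.08 rad) or (horizontal distance between cap_tub and lid_0 below 0.0045 m and z of cap_tub in the frame of lid_0 between 0.009 and 0.013 m and angle between the x axis of cap_tub and the x axis of lid_0, either way round below 0.08 rad) or (horizontal distance between cap_tub and lid_1 below 0.0045 m and z of cap_tub in the frame of lid_1 between 0.009 and 0.013 m and angle between the x axis of cap_tub and the x axis of lid_1, either way round below 0.08 rad) or (horizontal distance between cap_tub and lid_2 below 0.0045 m and z of cap_tub in the frame of lid_2 between 0.009 and 0.013 m and angle between the x axis of cap_tub and the x axis of lid_2, either way round below 0.08 rad) or (horizontal distance between cap_tub and lid_3 below 0.0045 m and z of cap_tub in the frame of lid_3 between 0.009 and 0.013 m and angle between the x axis of cap_tub and the x axis of lid_3, either way round below 0.08 rad)) and ((horizontal distance between lid_0 and lid_dispenser below 0.008 m and z of lid_0 in the frame of lid_dispenser between 0.01 and 0.078 m) or (horizontal distance between lid_0 and empty_tub below 0.0045 m and z of lid_0 in the frame of empty_tub between 0.038 and 0.042 m and angle between the x axis of lid_0 and the x axis of empty_tub, either way round below 0.08 rad) or (horizontal distance between lid_0 and cork_tub below 0.0045 m and z of lid_0 in the frame of cork_tub between 0.038 and 0.042 m and angle between the x axis of lid_0 and the x axis of cork_tub, either way round below 0.08 rad) or (horizontal distance between lid_0 and cap_tub below 0.0045 m and z of lid_0 in the frame of cap_tub between 0.038 and 0.042 m and angle between the x axis of lid_0 and the x axis of cap_tub, either way round below 0.08 rad)) and ((horizontal distance between lid_1 and lid_dispenser below 0.008 m and z of lid_1 in the frame of lid_dispenser between 0.01 and 0.078 m) or (horizontal distance between lid_1 and empty_tub below 0.0045 m and z of lid_1 in the frame of empty_tub between 0.038 and 0.042 m and angle between the x axis of lid_1 and the x axis of empty_tub, either way round below 0.08 rad) or (horizontal distance between lid_1 and cork_tub below 0.0045 m and z of lid_1 in the frame of cork_tub between 0.038 and 0.042 m and angle between the x axis of lid_1 and the x axis of cork_tub, either way round below 0.08 rad) or (horizontal distance between lid_1 and cap_tub below 0.0045 m and z of lid_1 in the frame of cap_tub between 0.038 and 0.042 m and angle between the x axis of lid_1 and the x axis of cap_tub, either way round below 0.08 rad)) and ((horizontal distance between lid_2 and lid_dispenser below 0.008 m and z of lid_2 in the frame of lid_dispenser between 0.01 and 0.078 m) or (horizontal distance between lid_2 and empty_tub below 0.0045 m and z of lid_2 in the frame of empty_tub between 0.038 and 0.042 m and angle between the x axis of lid_2 and the x axis of empty_tub, either way round below 0.08 rad) or (horizontal distance between lid_2 and cork_tub below 0.0045 m and z of lid_2 in the frame of cork_tub between 0.038 and 0.042 m and angle between the x axis of lid_2 and the x axis of cork_tub, either way round below 0.08 rad) or (horizontal distance between lid_2 and cap_tub below 0.0045 m and z of lid_2 in the frame of cap_tub between 0.038 and 0.042 m and angle between the x axis of lid_2 and the x axis of cap_tub, either way round below 0.08 rad)) and ((horizontal distance between lid_3 and lid_dispenser below 0.008 m and z of lid_3 in the frame of lid_dispenser between 0.01 and 0.078 m) or (horizontal distance between lid_3 and empty_tub below 0.0045 m and z of lid_3 in the frame of empty_tub between 0.038 and 0.042 m and angle between the x axis of lid_3 and the x axis of empty_tub, either way round below 0.08 rad) or (horizontal distance between lid_3 and cork_tub below 0.0045 m and z of lid_3 in the frame of cork_tub between 0.038 and 0.042 m and angle between the x axis of lid_3 and the x axis of cork_tub, either way round below 0.08 rad) or (horizontal distance between lid_3 and cap_tub below 0.0045 m and z of lid_3 in the frame of cap_tub between 0.038 and 0.042 m and angle between the x axis of lid_3 and the x axis of cap_tub, either way round below 0.08 rad)) and linear speed of each of empty_tub, cork_tub, cap_tub, closed_tub below 0.02 m/s); the robot touches nothing.
It fails at once if the bottle stopper is knocked more than 4 cm (distance of bottle_stopper from where it was at the start of the episode above 0.04 m).
It fails at once if the tumbler is knocked more than 4 cm (distance of tumbler from where it was at the start of the episode above 0.04 m).
It fails at once if the closed tub at the bottom of the stack is shoved more than 4 cm (distance of closed_tub from where it was at the start of the episode above 0.04 m).
Of cork_tub, cap_tub only 1 to 2 are there at a start; the rules pass over those that are not, and their reading is None.
Of cork_a, cork_b only 1 to 2 are there at a start; the rules pass over those that are not, and their reading is None.
At some moment in a run one of cork_a, cork_b, empty_tub, cork_tub, cap_tub may be knocked a few centimetres aside while the robot is not near it.
Once in a run the grip may slacken for a moment while it holds something.
It also fails if it takes over 210 s, if anything falls off the work surface, if the arm or the gripper's body presses on something with over 40 N, if the wrist force passes 120 N, or if a joint passes its speed limit or range.

## Working session

There is one attempt and no reset: what is moved stays moved. The work goes in short steps, Python scripts to look and compute and a tool call to move; the robot and the scene stay as the last step left them, time stands still between calls to the robot, and variables do not carry over. Pictures are saved under pics/ and viewed, about 12 in all and at most 16, crops included, and the job is handed in when it is done.

Besides the shell and the picture viewer there is one more tool, called after "Request:" as name(argument=value, ...), one argument or row to a line, values as JSON. apply_moves: Moves the arm, as the interface text tells. Its arguments: {"type":"object","properties":{"slide":{"type":"array"},"delta_rot":{"type":"array"},"gripper":{"type":"array"},"newtons":{"type":"number"}},"required":["slide","delta_rot","gripper"]}

```bash
ls; mkdir -p pics; cat > h.py <<'E'
import numpy as np, cv2
from scipy.spatial.transform import Rotation as R
from plant import r, read_camera, nets
def rot(o):
    o=np.array(o,float)
    return o if o.shape==(3,3) else (R.from_rotvec(o).as_matrix() if o.shape==(3,) else R.from_quat(o).as_matrix())
def w(p,c): return rot(p["orientation"])@np.array(c)+np.array(p["origin"])
def proj(p,X):
    c=rot(p["orientation"]).T@(np.array(X,float)-np.array(p["origin"])); u=np.array(p["K"])@c; return u[:2]/u[2]
def ray(p,u,v,z):
    d=rot(p["orientation"])@np.linalg.inv(np.array(p["K"]))@np.array([u,v,1.]); o=np.array(p["origin"],float)
    return o+d*(z-o[2])/d[2]
E
python3 - <<'E'
from h import *
print(r.state())
for n in("top","side"):
    p=read_camera(n); cv2.imwrite(f"pics/{n}0.png",p["image"]); print(n,p["K"],p["origin"],p["orientation"])
    for q in "empty_tub cork_tub cap_tub closed_tub lid_dispenser lid_3 cork_a_axis bottle_stopper tumbler".split():
        print(q,[(round(d["conf"],2),w(p,d["centre"]).round().tolist()) for d in nets.pinpoint(q,p)][:4])
E
```

```text
pics
{'clock': 0.0, 'q': array([ 1.07841085e+00,  3.51244568e-01,  1.65244605e+00,  9.61944918e-06,
        1.13910110e+00, -8.45986197e-02]), 'qvel': array([-0.00107844, -0.00031793,  0.00178531,  0.00106644,  0.00048197,
        0.00047048]), 'joint_torque': array([ 1.24754547e-04, -5.06107521e+01, -2.91400301e+01, -6.05840864e-05,
        4.54763780e-03,  1.12896359e-05]), 'eef_pos': array([217.92600011, 504.60258003, 224.04551669]), 'ee_rot': array([-1.37553862, -0.90299109,  0.90473243]), 'force': array([ 0.29950399,  0.27080006, -0.32020407]), 'torque': array([-0.06086719,  0.00462168, -0.04445909]), 'finger_gap': 85.21311369027516}
top [[416.74514278   0.         279.04573   ]
 [  0.         416.74514278 204.63886839]
 [  0.           0.           1.        ]] [ 164.88348428    5.75908247 1138.61756105] [-2.05671234  2.02333023 -0.35375241]
empty_tub [(0.86, [515.0, -93.0, 1.0])]
cork_tub [(0.86, [510.0, 93.0, -2.0])]
cap_tub [(0.67, [645.0, -21.0, -2.0]), (0.62, [575.0, 331.0, 5.0]), (0.46, [516.0, -94.0, 0.0])]
closed_tub [(0.7, [576.0, 335.0, 3.0])]
lid_dispenser [(0.71, [5
[... 283 characters left out ...]
.68, [712.0, 275.0, -1.0])]
side [[379.90048657   0.         280.76002575]
 [  0.         379.90048657 212.94871778]
 [  0.           0.           1.        ]] [ 578.75604489 -842.10014323  604.26897337] [-2.14079321  0.00544668  0.01876454]
empty_tub [(0.89, [513.0, -90.0, -2.0]), (0.34, [644.0, -19.0, 5.0])]
cork_tub [(0.7, [507.0, 96.0, 1.0])]
cap_tub [(0.94, [646.0, -17.0, 8.0])]
closed_tub [(0.91, [569.0, 336.0, 2.0])]
lid_dispenser [(0.57, [593.0, -296.0, -2.0])]
lid_3 [(0.67, [594.0, -289.0, 66.0])]
cork_a_axis [(0.81, [446.0, -319.0, 10.0]), (0.75, [459.0, -236.0, 11.0]), (0.56, [379.0, -186.0, 9.0])]
bottle_stopper [(0.64, [686.0, -161.0, 0.0])]
tumbler [(0.93, [707.0, 278.0, 2.0])]
```

View pics/top0.png

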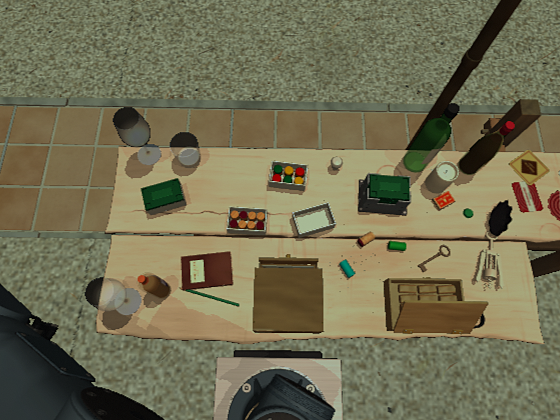

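View pics/side0.png

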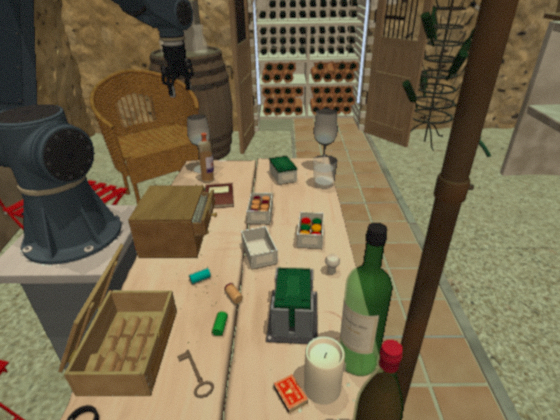

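Top view: the cork tub is at about (247,221), the cap tub at (289,177), the empty tub at (313,220), and the closed tub at (164,195). The dispenser is at (385,193). There is one real cork at (366,239). The teal (347,268) and green (397,245) ones are look-alikes. Next I'll fit poses precisely using both cameras.

```bash
cat >> h.py <<'E'
from scipy.optimize import minimize
def rect(hx,hy,z,n=40):
    t=np.linspace(-1,1,n); o=np.ones(n)
    return np.concatenate([np.c_[hx*t,hy*o],np.c_[hx*t,-hy*o],np.c_[hx*o,hy*t],np.c_[-hx*o,hy*t]]),z
def pts(x,y,a,rects):
    c,s=np.cos(a),np.sin(a)
    return np.concatenate([np.c_[q@np.array([[c,s],[-s,c]])+[x,y],np.full(len(q),z)] for q,z in rects])
def projm(p,X):
    c=(X-np.array(p["origin"]))@rot(p["orientation"]); u=c@np.array(p["K"]).T; return u[:,:2]/u[:,2:]
def gm(p,sg):
    g=cv2.GaussianBlur(p["image"],(0,0),sg).astype(np.float32)
    return np.sqrt(sum(cv2.Sobel(g,cv2.CV_32F,dx,dy)**2 for dx,dy in((1,0),(0,1))).sum(2))
def fit(pics,x,y,a,rects,search=12,da=np.linspace(-.3,.3,13)):
    best=None
    for sg in(1.5,.8):
        G=[gm(p,sg) for p in pics]
        def cost(v):
            X=pts(*v,rects); return -sum(float(cv2.remap(g,projm(p,X).astype(np.float32).reshape(-1,1,2),None,cv2.INTER_LINEAR).mean())/g.mean() for g,p in zip(G,pics))
        c=[best] if best is not None else [np.array([x+i,y+j,a+k]) for i in range(-search,search+1,4) for j in range(-search,search+1,4) for k in da]
        v0=min(c,key=cost)
        best=minimize(cost,v0,method="Nelder-Mead",options=dict(initial_simplex=[v0,v0+[2,0,0],v0+[0,2,0],v0+[0,0,.05]],xatol=.01)).x
    return best,cost(best)
TUB=[rect(33,53,46),rect(30,50,46)]; 
CL=[rect(33,53,56)]
DISP=[rect(39,59,80)]
LID=[rect(33,53,86)]
def draw(im,p,v,rects,s,col=(255,0,255)):
    for q in (projm(p,pts(*v,rects))+.5)*s-.5: cv2.circle(im,tuple(int(round(k)) for k in q),0,col,-1)
def axis(): 
    m=R.from_rotvec(r.state()["ee_rot"]).as_matrix(); return m
E
python3 - <<'E'
from h import *
P=[read_camera(n) for n in("top","side")]
T=dict(empty=(514,-92,TUB),cork=(508,94,TUB),cap=(645,-20,TUB),closed=(573,335,CL),disp=(592,-298,DISP),lid=(594,-298,LID))
ims=[cv2.resize(p["image"],None,fx=4,fy=4,interpolation=cv2.INTER_CUBIC) for p in P]
for k,(x,y,rc) in T.items():
    for sel in ([0],[1],[0,1]):
        v,c=fit([P[i] for i in sel],x,y,0,rc,8,np.linspace(-.5,.5,21)); print(k,sel,v.round(3),round(c,2))
    for im,p in zip(ims,P): draw(im,p,v,rc,4)
cv2.imwrite("pics/t1.png",ims[0][680:980,500:1300]); cv2.imwrite("pics/t2.png",ims[0][600:1120,1000:1800]);cv2.imwrite("pics/s1.png",ims[1][580:1180,920:1340])
print(axis().round(3)); print([ray(P[0],u,v,0).round() for u,v in((412,168),(427,190),(366,239))])
for n in(0,1):
  print([w(P[n],d["centre"]).round() for d in nets.boxes_of("cork_a_axis",P[n])])
E
```

```text
empty [0] [ 5.11509e+02 -9.23100e+01  3.05000e-01] -5.33
empty [1] [ 5.10547e+02 -9.44070e+01  3.08000e-01] -3.28
empty [0, 1] [ 5.1114e+02 -9.2689e+01  2.9300e-01] -8.5
cork [0] [ 5.06524e+02  9.14940e+01 -3.80000e-02] -4.06
cork [1] [ 5.06521e+02  9.48300e+01 -4.80000e-02] -2.49
cork [0, 1] [ 5.06603e+02  9.14040e+01 -4.50000e-02] -6.52
cap [0] [ 6.45373e+02 -1.98030e+01 -1.15000e-01] -4.1
cap [1] [ 6.47507e+02 -1.78960e+01 -3.30000e-02] -3.35
cap [0, 1] [ 6.45378e+02 -1.90220e+01 -9.40000e-02] -7.37
closed [0] [5.73036e+02 3.28596e+02 3.21000e-01] -5.67
closed [1] [5.71523e+02 3.20202e+02 3.45000e-01] -4.68
closed [0, 1] [5.72063e+02 3.28044e+02 3.27000e-01] -9.76
disp [0] [ 5.91037e+02 -2.93398e+02 -6.00000e-02] -4.3
disp [1] [ 5.96101e+02 -2.96314e+02 -2.00000e-03] -4.29
disp [0, 1] [ 5.90470e+02 -2.94823e+02 -1.07000e-01] -8.19
lid [0] [ 5.93098e+02 -2.96992e+02 -9.40000e-02] -4.26
lid [1] [ 5.92266e+02 -2.98237e+02 -5.70000e-02] -4.32
lid [0, 1] [ 5.92769e+02 -2.96936e+02 -7.60000e-02] -8.43
[[ 0.397 -0.    -0.918]
 [ 0.918 -0.     0.397]
 [-0.    -1.     0.   ]]
[array([ 689., -394.,    0.]), array([ 619., -432.,    0.]), array([ 467., -244.,    0.])]
[array([ 444., -322.,   22.]), array([ 380., -186.,   24.]), array([ 460., -238.,   18.])]
[array([ 383., -190.,   18.]), array([ 462., -245.,   22.]), array([ 446., -327.,   17.])]
```

View pics/t2.png

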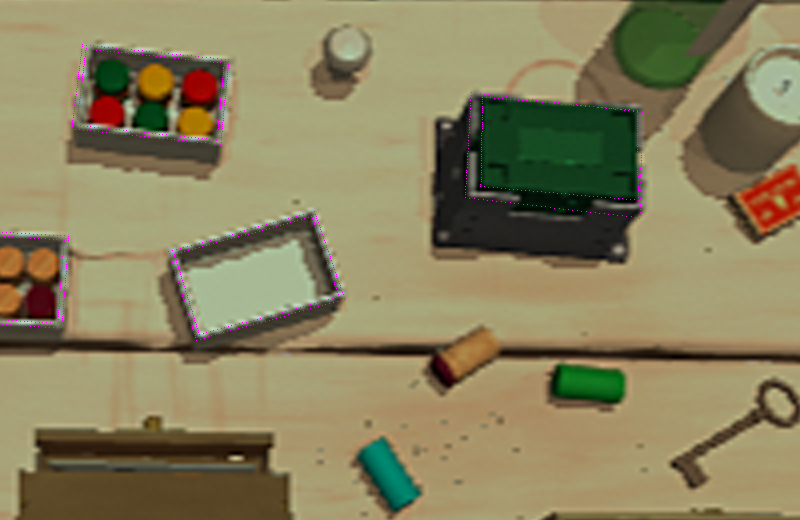

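View pics/t1.png

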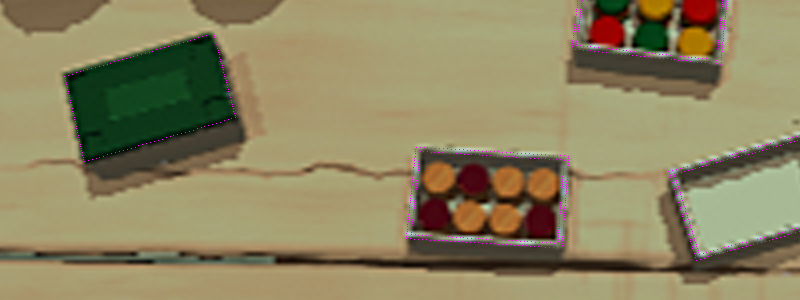

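Both top-view overlays sit on the rims. Next, fit the cork and set up a move planner.

```bash
cat >> h.py <<'E'
def st():
    s=r.state(); m=R.from_rotvec(s["ee_rot"]).as_matrix(); yaw=np.arctan2(m[1,0],m[0,0])
    print("t",round(s["clock"],2),"pos",s["eef_pos"].round(1),"yaw",round(yaw,3),"F",s["force"].round(1),"gap",round(s["finger_gap"],1),"tilt",round(np.arccos(-m[2,1]),3)); return s,m,yaw
def go(*tg):
    """targets (x,y,z,yaw): print slide and delta_rot of each from the present pose"""
    s,m,yaw=st()
    for x,y,z,a in tg:
        a=min((a+k*np.pi for k in(-2,-1,0,1,2)),key=lambda b:abs(b-yaw))
        sl=m.T@(np.array([x,y,z])-s["eef_pos"])/500
        e=R.from_rotvec([0,0,a-yaw]).as_matrix()@ (R.from_rotvec([0,0,yaw]).as_matrix()@np.array([[1,0,0],[0,0,1],[0,-1,0]]))
        d=R.from_matrix(m.T@e).as_rotvec()/(np.pi/4)
        print((x,y,z,round(a,3)),"slide",sl.round(4).tolist(),"rot",d.round(4).tolist())
E
python3 - <<'E'
from h import *
P=[read_camera(n) for n in("top","side")]
for n in(0,1):
  p=P[n]; f=lambda z:[rect(23,11.75,z)]
  im=p["image"]; h=cv2.cvtColor(im,cv2.COLOR_BGR2HSV); u,v=proj(p,(463,-241,12)).astype(int)
  for z in(12,):
    best,c=fit([p],463,-241,0,f(z),8,np.linspace(-1.5,1.5,31)); print(n,best.round(2),c)
E=[[447,371],[487,339]]
a,b=[ray(P[0],(u+.5+1000)/4-.5,(v+.5+600)/4-.5,12) for u,v in E]; print(a.round(),b.round(),np.arctan2(*(b-a)[[1,0]]),np.linalg.norm(b-a))
go((463,-241,150,np.arctan2(*(b-a)[[1,0]])+np.pi/2))
E
```

```text
0 [ 461.57 -238.99   -1.01] -3.8758008
1 [ 472.16 -251.26   -1.48] -2.7092724
[ 454. -228.   12.] [ 478. -257.   12.] -0.8929939199976876 37.50371501260625
t 1.3 pos [218.1 504.9 224.6] yaw 1.163 F [-0.1 -0.   0.7] gap 85.7 tilt 0.0
(463, -241, 150, np.float64(0.678)) slide [-1.1752, 0.1492, -1.0413] rot [-0.0, 0.6178, -0.0]
```

Request:
apply_moves(
  slide=[
    [-0.6,0,-0.53],
    [-0.6,0,-0.53],
    [-0.6,0,-0.53],
    [-0.6,0,-0.53],
    [-0.6,0,-0.53],
    [-0.6,0,-0.53],
    [-0.6,0,-0.53],
    [-0.6,0,-0.53],
  ],
  delta_rot=[
    [0,0,0],
    [0,0,0],
    [0,0,0],
    [0,0,0],
    [0,0,0],
    [0,0,0],
    [0,0,0],
    [0,0,0],
  ],
  gripper=[-0.2,-0.2,-0.2,-0.2,-0.2,-0.2,-0.2,-0.2],
  newtons=30,
)

```text
clock: 2.3
eef_pos: [342.8, 123.2, 224.8]
ee_rot: [-1.376, -0.902, 0.901]
force: [-0.2, 0.1, 0.3]
finger_gap: 51.1
```

```bash
python3 - <<'E'
from h import *
go((462.5,-240,150,.62),(462.5,-240,60,.62),(462.5,-240,20,.62))
E
```

```text
t 2.3 pos [342.8 123.2 224.8] yaw 1.16 F [-0.2  0.1  0.3] gap 51.1 tilt 0.0
(462.5, -240, 150, 0.62) slide [-0.5703, 0.1496, -0.5096] rot [0.0004, 0.6873, 0.0005]
(462.5, -240, 60, 0.62) slide [-0.5704, 0.3296, -0.5095] rot [0.0004, 0.6873, 0.0005]
(462.5, -240, 20, 0.62) slide [-0.5704, 0.4096, -0.5095] rot [0.0004, 0.6873, 0.0005]
```

Request:
apply_moves(
  slide=[
    [-0.57,0.15,-0.51],
    [-0.57,0.15,-0.51],
    [-0.57,0.15,-0.51],
    [-0.57,0.15,-0.51],
    [-0.57,0.15,-0.51],
    [-0.57,0.15,-0.51],
    [-0.57,0.15,-0.51],
    [-0.57,0.15,-0.51],
    [-0.57,0.33,-0.51],
    [-0.57,0.33,-0.51],
  ],
  delta_rot=[
    [0,0.687,0],
    [0,0.687,0],
    [0,0.687,0],
    [0,0.687,0],
    [0,0.687,0],
    [0,0.687,0],
    [0,0.687,0],
    [0,0.687,0],
    [0,0.687,0],
    [0,0.687,0],
  ],
  gripper=[-0.2,-0.2,-0.2,-0.2,-0.2,-0.2,-0.2,-0.2,-0.2,-0.2],
)

```text
clock: 3.55
eef_pos: [462.4, -235.6, 57.8]
ee_rot: [-1.513, -0.488, 0.491]
force: [-0.4, 0.4, 0.3]
finger_gap: 51.0
```

```bash
python3 - <<'E'
from h import *
p=read_camera("side"); u,v=proj(p,(462,-240,20)).astype(int)
cv2.imwrite("pics/s2.png",cv2.resize(p["image"][v-70:v+40,u-70:u+70],None,fx=5,fy=5,interpolation=cv2.INTER_CUBIC))
go((462.5,-240,20,.62))
E
```

```text
t 3.6 pos [ 461.4 -235.    55.6] yaw 0.625 F [-2.6  2.6 -3.3] gap 51.1 tilt 0.006
(462.5, -240, 20, 0.62) slide [-0.0039, 0.0711, -0.0097] rot [-0.0072, 0.0066, -0.0027]
```

View pics/s2.png

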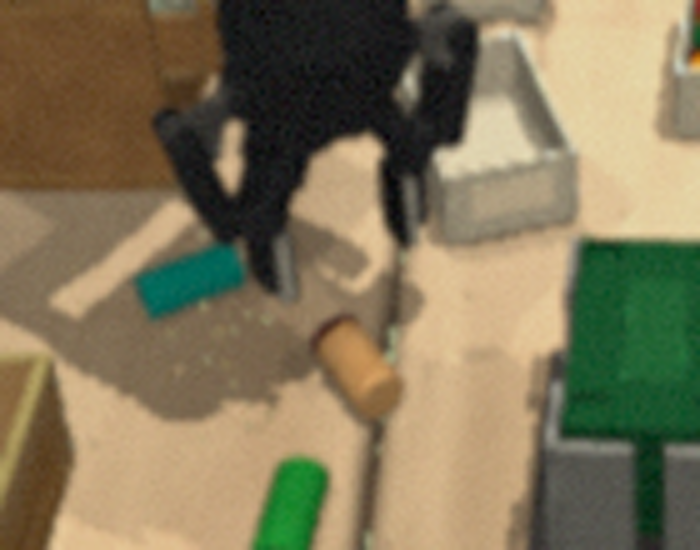

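The gripper is above the cork, which lies about midway between and just below the fingers. I'll let the arm settle before descending.

Request:
apply_moves(
  slide=[
    [0,0,0],
    [0,0,0],
  ],
  delta_rot=[
    [0,0,0],
    [0,0,0],
  ],
  gripper=[-0.2,-0.2],
)

```text
clock: 3.85
eef_pos: [464.3, -238.1, 61.3]
ee_rot: [-1.517, -0.49, 0.488]
force: [-0.1, 0.6, 1.1]
finger_gap: 51.0
```

```bash
python3 - <<'E'
from h import *
P=[read_camera("side")]
p=P[0]
for z in (0,12): print(proj(p,(462.5,-240,z)))
u0,v0=proj(p,(462,-240,20)).astype(int)
# cork axis ends in crop px (s2): red end ~(336,340), far end ~(378,395)
for u,v in((336,345),(380,397)): print(ray(p,(u+.5)/5-.5+u0-70,(v+.5)/5-.5+v0-70,12).round(1))
go((462.5,-240,20,.62))
E
```

```text
[233.0783559  297.20602934]
[232.61926751 293.22916981]
[ 452.5 -225.6   12. ]
[ 475.1 -257.4   12. ]
t 3.9 pos [ 464.3 -238.3   61.3] yaw 0.624 F [-0.1  1.1 -0.6] gap 51.2 tilt 0.003
(462.5, -240, 20, 0.62) slide [-0.005, 0.0825, -0.0004] rot [0.0031, 0.0052, 0.0013]
```

Request:
apply_moves(
  slide=[
    [-0.004,0.04,0],
    [-0.004,0.083,0],
    [-0.004,0.083,0],
    [-0.004,0.083,0],
    [-0.004,0.083,0],
    [-0.004,0.083,0],
    [-0.004,0.083,0],
    [-0.004,0.083,0],
    [-0.004,0.083,0],
  ],
  delta_rot=[
    [0,0,0],
    [0,0,0],
    [0,0,0],
    [0,0,0],
    [0,0,0],
    [0,0,0],
    [0,0,0],
    [0,0,0],
    [0,0,0],
  ],
  gripper=[-0.2,-0.2,-0.2,1,1,1,1,1,1],
)

```text
clock: 5.03
eef_pos: [461.8, -239.5, 18.1]
ee_rot: [-1.515, -0.488, 0.488]
force: [1.2, 0.1, 0.2]
finger_gap: 0.2
```

```bash
python3 - <<'E'
from h import *
P=[read_camera(n) for n in("top","side")]
v,c=fit(P[:1],511,-92,.3,TUB,16); print(v.round(3),c)
go((463,-240,130,.62),(511,-92.5,130,v[2]),(511,-92.5,45,v[2]))
E
```

```text
[ 530.994 -114.447    0.996] -1.0468341
t 5.12 pos [ 461.8 -239.5   18.1] yaw 0.623 F [0.1 0.9 0.5] gap -0.2 tilt 0.0
(463, -240, 130, 0.62) slide [0.0014, -0.2239, -0.0022] rot [-0.0001, 0.0044, -0.0001]
(511, -92.5, 130, np.float64(0.996)) slide [0.2515, -0.2239, 0.1813] rot [-0.0001, -0.4739, -0.0]
(511, -92.5, 45, np.float64(0.996)) slide [0.2515, -0.0539, 0.1813] rot [-0.0001, -0.4739, -0.0]
```

The gap closed to 0, so the cork was missed. I'll raise the arm and look.

Request:
apply_moves(
  slide=[
    [0,0,0],
    [0,0,0],
    [0,-0.06,0],
    [0,-0.16,0],
    [0,-0.3,0],
    [0,-0.3,0],
    [0,-0.3,0],
  ],
  delta_rot=[
    [0,0,0],
    [0,0,0],
    [0,0,0],
    [0,0,0],
    [0,0,0],
    [0,0,0],
    [0,0,0],
  ],
  gripper=[-0.2,-0.2,-0.2,-0.2,-0.2,-0.2,-0.2],
)

```text
clock: 6.0
eef_pos: [461.7, -239.5, 168.0]
ee_rot: [-1.515, -0.488, 0.488]
force: [-0.7, 0.9, 0.2]
finger_gap: 51.2
```

```bash
python3 - <<'E'
from h import *
P=[read_camera(n) for n in("top","side")]
for p in P: print([(round(d["conf"],2),w(p,d["centre"]).round().tolist()) for d in nets.pinpoint("cork_a_axis",p)])
p=P[1]; u,v=proj(p,(462,-240,20)).astype(int)
cv2.imwrite("pics/s3.png",cv2.resize(p["image"][v-60:v+60,u-70:u+90],None,fx=5,fy=5,interpolation=cv2.INTER_CUBIC)); print(u,v)
st()
E
```

```text
[]
[(0.76, [447.0, -319.0, 9.0]), (0.51, [645.0, -14.0, 2.0]), (0.48, [379.0, -184.0, 11.0]), (0.47, [461.0, -237.0, 12.0])]
232 290
t 6.2 pos [ 461.3 -239.2  166.6] yaw 0.623 F [ 0.8  0.3 -0.7] gap 51.1 tilt 0.003
```

View pics/s3.png

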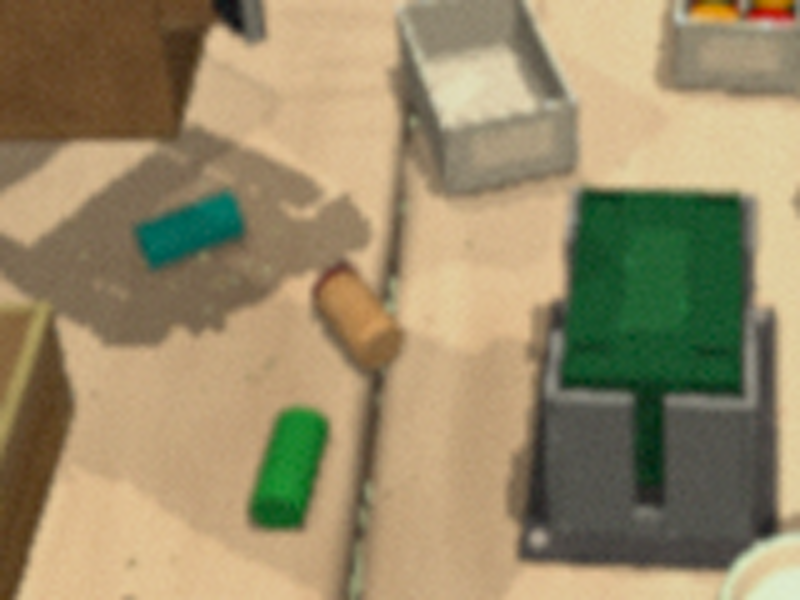

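```bash
python3 - <<'E'
from h import *
p=read_camera("side"); t=read_camera("top")
im=cv2.imread("pics/s2.png")
c,s=np.cos(.625),np.sin(.625)
for dz in(-17,-10,0,10):
  for sg in(-25.5,25.5):
    u,v=proj(p,(461.4+sg*c,-235+sg*s,55.6+dz)); print(dz,sg,((u+.5-162)*5).round(),((v+.5-220)*5).round())
im=t["image"]; u,v=proj(t,(462,-240,60)).astype(int)
a=cv2.resize(im[v-60:v+60,u-80:u+80],None,fx=5,fy=5,interpolation=cv2.INTER_CUBIC); cv2.imwrite("pics/t3.png",a); print(u,v)
st()
E
```

```text
-17 -25.5 296.0 340.0
-17 25.5 400.0 291.0
-10 -25.5 295.0 328.0
-10 25.5 399.0 279.0
0 -25.5 292.0 310.0
0 25.5 397.0 262.0
10 -25.5 290.0 293.0
10 25.5 396.0 244.0
369 235
t 6.3 pos [ 461.5 -239.3  167. ] yaw 0.623 F [ 0.5 -0.5 -0.6] gap 51.1 tilt 0.002
```

View pics/t3.png

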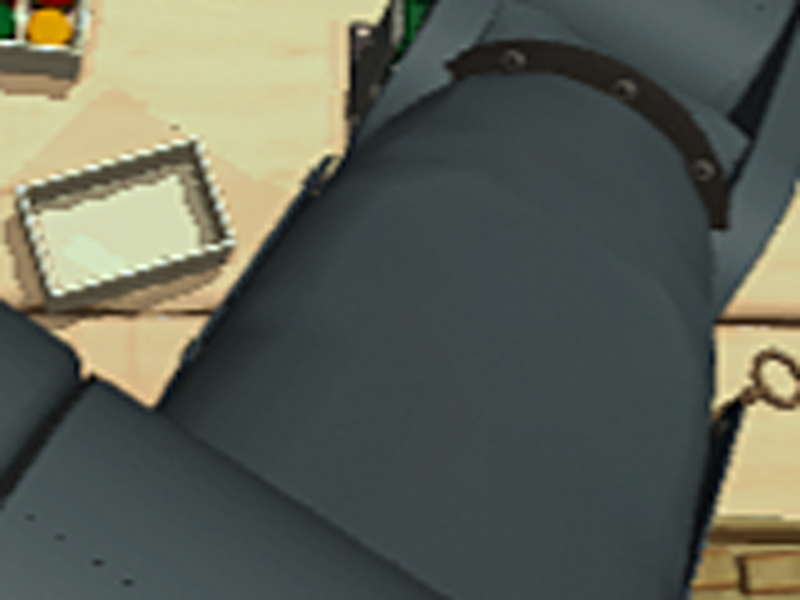

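In s2 the fingertips appear about 25 mm higher (or farther back) than the reported TCP implies. I'll probe the table with the fingers shut to calibrate.

```bash
python3 - <<'E'
from h import *
go((430,-160,100,.62),(430,-160,22,.62))
E
```

```text
t 6.3 pos [ 461.5 -239.3  167. ] yaw 0.623 F [ 0.5 -0.5 -0.6] gap 51.1 tilt 0.002
(430, -160, 100, 0.62) slide [0.0416, 0.1343, 0.1653] rot [-0.0023, 0.0044, -0.0009]
(430, -160, 22, 0.62) slide [0.0417, 0.2903, 0.165] rot [-0.0023, 0.0044, -0.0009]
```

Request:
apply_moves(
  slide=[
    [0.042,0.134,0.165],
    [0.042,0.134,0.165],
    [0.042,0.22,0.165],
    [0.042,0.29,0.165],
    [0.042,0.29,0.165],
    [0.042,0.294,0.165],
    [0.042,0.297,0.165],
    [0.042,0.3,0.165],
    [0.042,0.302,0.165],
    [0.042,0.302,0.165],
  ],
  delta_rot=[
    [0,0,0],
    [0,0,0],
    [0,0,0],
    [0,0,0],
    [0,0,0],
    [0,0,0],
    [0,0,0],
    [0,0,0],
    [0,0,0],
    [0,0,0],
  ],
  gripper=[1,1,1,1,1,1,1,1,1,1],
)

```text
clock: 7.55
eef_pos: [430.7, -160.3, 17.2]
ee_rot: [-1.515, -0.488, 0.488]
force: [-0.9, 0.9, -0.8]
finger_gap: -0.3
```

```bash
python3 - <<'E'
from h import *
p=read_camera("side"); t=read_camera("top"); s,m,y=st()
P=s["eef_pos"]
for q in (p,t): print([proj(q,P+[0,0,d]).round(1) for d in(-17,0,17)])
u,v=proj(p,P).astype(int); a=cv2.resize(p["image"][v-40:v+20,u-40:u+40],None,fx=5,fy=5,interpolation=cv2.INTER_CUBIC)
u2,v2=proj(t,P).astype(int); b=cv2.resize(t["image"][v2-40:v2+20,u2-40:u2+40],None,fx=5,fy=5,interpolation=cv2.INTER_CUBIC)
print(u,v,u2,v2); cv2.imwrite("pics/c4.png",np.hstack([a,b]))
E
```

```text
t 7.65 pos [ 430.8 -160.3   17.2] yaw 0.623 F [ 0.5 -0.5 -0.5] gap -0.7 tilt 0.0
[array([223.4, 272.9]), array([222.7, 267.4]), array([222. , 261.8])]
[array([336.8, 251.1]), array([337.6, 249.7]), array([338.5, 248.3])]
222 267 337 249
```

View pics/c4.png

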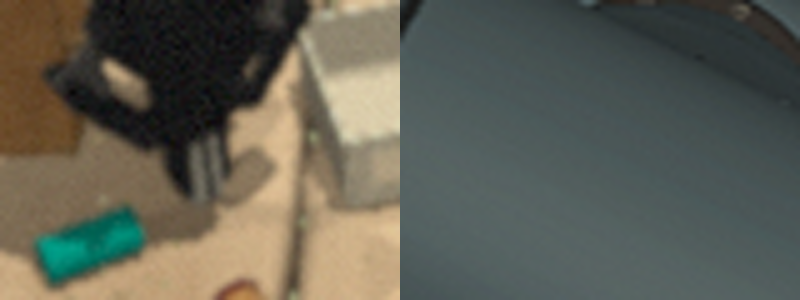

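The fingertips show at about (223,267), where I expect the TCP itself; a true tip would be near (223,273). I'll probe further down in small steps.

Request:
apply_moves(
  slide=[
    [0,0.003,0],
    [0,0.006,0],
    [0,0.009,0],
    [0,0.009,0],
  ],
  delta_rot=[
    [0,0,0],
    [0,0,0],
    [0,0,0],
    [0,0,0],
  ],
  gripper=[1,1,1,1],
)

```text
clock: 8.15
eef_pos: [430.6, -160.2, 12.4]
ee_rot: [-1.515, -0.488, 0.488]
force: [0.2, -0.5, 0.4]
finger_gap: 0.0
```

Request:
apply_moves(
  slide=[
    [0,0.003,0],
    [0,0.006,0],
    [0,0.009,0],
    [0,0.009,0],
  ],
  delta_rot=[
    [0,0,0],
    [0,0,0],
    [0,0,0],
    [0,0,0],
  ],
  gripper=[1,1,1,1],
)

```text
clock: 8.65
eef_pos: [430.6, -160.3, 8.0]
ee_rot: [-1.515, -0.488, 0.488]
force: [0.4, 0.3, -0.0]
finger_gap: 0.0
```

Request:
apply_moves(
  slide=[
    [0,0.003,0],
    [0,0.006,0],
    [0,0.006,0],
  ],
  delta_rot=[
    [0,0,0],
    [0,0,0],
    [0,0,0],
  ],
  gripper=[1,1,1],
)

```text
clock: 9.02
eef_pos: [430.6, -160.2, 5.0]
ee_rot: [-1.515, -0.488, 0.488]
force: [0.6, -0.4, 0.5]
finger_gap: 0.0
```

Request:
apply_moves(
  slide=[
    [0,0.003,0],
    [0,0.006,0],
    [0,0.008,0],
    [0,0.008,0],
  ],
  delta_rot=[
    [0,0,0],
    [0,0,0],
    [0,0,0],
    [0,0,0],
  ],
  gripper=[1,1,1,1],
)

```text
clock: 9.52
eef_pos: [430.7, -160.3, 1.0]
ee_rot: [-1.515, -0.488, 0.488]
force: [0.2, 0.3, 0.4]
finger_gap: 0.1
```

Request:
apply_moves(
  slide=[
    [0,0.002,0],
    [0,0.004,0],
    [0,0.004,0],
  ],
  delta_rot=[
    [0,0,0],
    [0,0,0],
    [0,0,0],
  ],
  gripper=[1,1,1],
)

```text
clock: 9.9
eef_pos: [430.6, -160.3, -1.0]
ee_rot: [-1.515, -0.488, 0.488]
force: [-0.7, 0.2, 0.3]
finger_gap: 0.2
```

```bash
python3 - <<'E'
from h import *
p=read_camera("side"); s,m,y=st()
P=s["eef_pos"]
print([proj(p,P+[0,0,d]).round(1) for d in(-17,0,17)])
u,v=proj(p,P).astype(int)
cv2.imwrite("pics/c5.png",cv2.resize(p["image"][v-40:v+20,u-40:u+40],None,fx=7,fy=7,interpolation=cv2.INTER_CUBIC)); print(u,v)
E
```

```text
t 9.95 pos [ 430.7 -160.3   -0.9] yaw 0.623 F [-0.2 -0.2 -1.2] gap 0.1 tilt 0.0
[array([224.1, 278.6]), array([223.4, 273.2]), array([222.7, 267.8])]
223 273
```

View pics/c5.png

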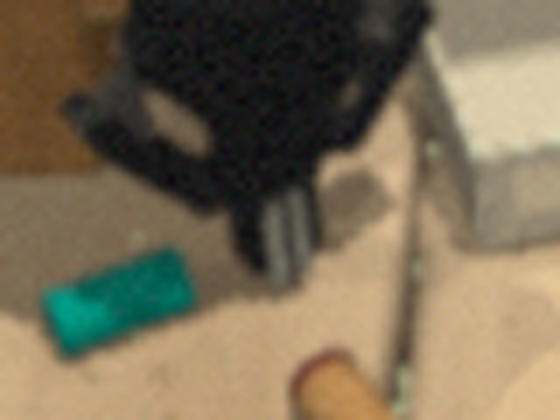

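The tip at about (224,274) now nearly reaches the table. A little further.

Request:
apply_moves(
  slide=[
    [0,0.002,0],
    [0,0.004,0],
    [0,0.004,0],
  ],
  delta_rot=[
    [0,0,0],
    [0,0,0],
    [0,0,0],
  ],
  gripper=[1,1,1],
)

```text
clock: 10.32
eef_pos: [430.6, -160.3, -3.0]
ee_rot: [-1.515, -0.488, 0.488]
force: [0.3, 1.1, -1.2]
finger_gap: -0.1
```

Request:
apply_moves(
  slide=[
    [0,0.002,0],
    [0,0.004,0],
    [0,0.004,0],
  ],
  delta_rot=[
    [0,0,0],
    [0,0,0],
    [0,0,0],
  ],
  gripper=[1,1,1],
)

```text
clock: 10.7
eef_pos: [430.6, -160.3, -5.0]
ee_rot: [-1.515, -0.488, 0.488]
force: [0.2, 0.3, 0.1]
finger_gap: -0.1
```

Request:
apply_moves(
  slide=[
    [0,0.002,0],
    [0,0.004,0],
    [0,0.004,0],
  ],
  delta_rot=[
    [0,0,0],
    [0,0,0],
    [0,0,0],
  ],
  gripper=[1,1,1],
)

```text
clock: 11.08
eef_pos: [430.7, -160.3, -6.6]
ee_rot: [-1.515, -0.488, 0.488]
force: [-1.7, 0.5, 8.1]
finger_gap: -0.1
```

Contact comes at reported z ≈ -6.4, so the shut fingertips sit about 6.4 mm above the reported TCP height. That is 23.5 mm off the sheet. I'll probe again at 66 mm gap, since lid and tub grasps need it.

Request:
apply_moves(
  slide=[
    [0,-0.04,0],
    [0,-0.04,-0.012],
    [0,-0.04,-0.012],
    [0,-0.04,-0.012],
    [0,-0.02,-0.012],
    [0,0,-0.012],
    [0,0.008,-0.012],
    [0,0.008,-0.012],
  ],
  delta_rot=[
    [0,0,0],
    [0,-0.2,0],
    [0,-0.4,0],
    [0,-0.6,0],
    [0,-0.7,0],
    [0,-0.7,0],
    [0,-0.7,0],
    [0,-0.7,0],
  ],
  gripper=[-0.55,-0.55,-0.55,-0.55,-0.55,-0.55,-0.55,-0.55],
)

```text
clock: 12.08
eef_pos: [434.1, -165.1, -11.2]
ee_rot: [-1.371, -0.91, 0.911]
force: [-0.1, 0.4, -0.8]
finger_gap: 66.2
```

Request:
apply_moves(
  slide=[
    [0,0.004,0],
    [0,0.008,0],
    [0,0.008,0],
  ],
  delta_rot=[
    [0,0,0],
    [0,0,0],
    [0,0,0],
  ],
  gripper=[-0.55,-0.55,-0.55],
)

```text
clock: 12.45
eef_pos: [434.5, -165.3, -13.4]
ee_rot: [-1.372, -0.912, 0.911]
force: [-6.8, 2.3, 28.3]
finger_gap: 66.3
```

Request:
apply_moves(
  slide=[
    [0,0.004,0],
    [0,0.006,0],
    [0,0.006,0],
  ],
  delta_rot=[
    [0,0,0],
    [0,0,0],
    [0,0,0],
  ],
  gripper=[-0.55,-0.55,-0.55],
)

```text
clock: 12.82
eef_pos: [434.6, -165.3, -13.7]
ee_rot: [-1.372, -0.912, 0.911]
force: [-21.5, 8.6, 86.3]
finger_gap: 66.0
```

Contact at 66 mm gap comes at z ≈ -13.2. I chained one press too many there (86 N, still under the limit). Backing off, then on to the cork.

Request:
apply_moves(
  slide=[
    [0,-0.02,0],
    [0,-0.12,0],
    [0,-0.12,0],
    [0,-0.12,0],
  ],
  delta_rot=[
    [0,0,0],
    [0,0,0],
    [0,0,0],
    [0,0,0],
  ],
  gripper=[-0.2,-0.2,-0.2,-0.2],
)

```text
clock: 13.32
eef_pos: [434.1, -165.1, 41.9]
ee_rot: [-1.372, -0.911, 0.911]
force: [-0.3, -0.1, -0.8]
finger_gap: 51.6
```

```bash
python3 - <<'E'
from h import *
p=read_camera("side"); print([(round(d["conf"],2),w(p,d["centre"]).round().tolist()) for d in nets.pinpoint("cork_a_axis",p)])
go((463,-240.5,50,.62),(463,-240.5,-4,.62))
E
```

```text
[(0.77, [459.0, -236.0, 11.0]), (0.59, [446.0, -321.0, 7.0]), (0.54, [380.0, -185.0, 10.0])]
t 13.43 pos [ 433.7 -164.9   41.3] yaw 1.173 F [ 0.1 -0.7  0.5] gap 51.1 tilt 0.002
(463, -240.5, 50, 0.62) slide [-0.1167, -0.0176, -0.1126] rot [-0.0019, 0.7043, -0.0004]
(463, -240.5, -4, 0.62) slide [-0.1167, 0.0904, -0.1127] rot [-0.0019, 0.7043, -0.0004]
```

Request:
apply_moves(
  slide=[
    [-0.117,-0.018,-0.113],
    [-0.117,-0.018,-0.113],
    [-0.117,-0.018,-0.113],
    [-0.117,-0.018,-0.113],
    [-0.117,-0.018,-0.113],
    [-0.117,0.04,-0.113],
    [-0.117,0.08,-0.113],
    [-0.117,0.09,-0.113],
    [-0.117,0.09,-0.113],
  ],
  delta_rot=[
    [0,0.2,0],
    [0,0.4,0],
    [0,0.6,0],
    [0,0.7,0],
    [0,0.7,0],
    [0,0.7,0],
    [0,0.7,0],
    [0,0.7,0],
    [0,0.7,0],
  ],
  gripper=[-0.2,-0.2,-0.2,-0.2,-0.2,-0.2,-0.2,-0.2,-0.2],
)

```text
clock: 14.55
eef_pos: [463.6, -240.9, -3.0]
ee_rot: [-1.515, -0.489, 0.489]
force: [0.3, 0.5, -0.1]
finger_gap: 51.3
```

Request:
apply_moves(
  slide=[
    [0,0,0],
    [0,0,0],
    [0,0,0],
    [0,0,0],
    [0,0,0],
  ],
  delta_rot=[
    [0,0,0],
    [0,0,0],
    [0,0,0],
    [0,0,0],
    [0,0,0],
  ],
  gripper=[1,1,1,1,1],
  newtons=30,
)

```text
clock: 15.18
eef_pos: [464.0, -241.2, -2.2]
ee_rot: [-1.516, -0.489, 0.488]
force: [-0.2, 0.9, 6.2]
finger_gap: 21.9
```

```bash
python3 - <<'E'
from h import *
go((463,-240.5,110,.62),(511,-92.5,110,.3),(511,-92.5,20,.3))
E
```

```text
t 15.18 pos [ 464.  -241.2   -2.2] yaw 0.624 F [-0.2  0.9  6.2] gap 21.9 tilt 0.001
(463, -240.5, 110, 0.62) slide [-0.0008, -0.2245, 0.0021] rot [0.0013, 0.0045, 0.0006]
(511, -92.5, 110, 0.3) slide [0.25, -0.2245, 0.1863] rot [0.0012, 0.4119, 0.0008]
(511, -92.5, 20, 0.3) slide [0.2499, -0.0445, 0.1865] rot [0.0012, 0.4119, 0.0008]
```

Cork gripped at 21.9 mm. Lift it and move over the empty tub.

Request:
apply_moves(
  slide=[
    [0,-0.1,0],
    [0,-0.22,0],
    [0.08,-0.22,0.06],
    [0.16,-0.22,0.12],
    [0.25,-0.22,0.186],
    [0.25,-0.22,0.186],
    [0.25,-0.22,0.186],
    [0.25,-0.22,0.186],
    [0.25,-0.22,0.186],
  ],
  delta_rot=[
    [0,0,0],
    [0,0,0],
    [0,0.1,0],
    [0,0.3,0],
    [0,0.41,0],
    [0,0.41,0],
    [0,0.41,0],
    [0,0.41,0],
    [0,0.41,0],
  ],
  gripper=[1,1,1,1,1,1,1,1,1],
)

```text
clock: 16.3
eef_pos: [510.6, -93.4, 107.1]
ee_rot: [-1.558, -0.236, 0.236]
force: [-0.1, -0.1, 0.1]
finger_gap: 22.6
```

```bash
python3 - <<'E'
from h import *
p=read_camera("side"); v,c=fit([p],511,-92,.3,TUB,12); print(v.round(3),c)
print([(round(d["conf"],2),w(p,d["centre"]).round().tolist()) for d in nets.pinpoint("empty_tub",p)])
go((511,-92.5,20,.3))
E
```

```text
[ 5.0643e+02 -7.8678e+01  2.6700e-01] -2.6281335
[(0.84, [514.0, -93.0, -1.0])]
t 16.4 pos [510.7 -93.1 107.1] yaw 0.301 F [0.  0.7 0.2] gap 22.3 tilt 0.0
(511, -92.5, 20, 0.3) slide [0.001, 0.1741, 0.0009] rot [-0.0, 0.0007, -0.0001]
```

Now lower, release, and rise, then move on toward the dispenser in the same sequence.

Request:
apply_moves(
  slide=[
    [0,0.09,0],
    [0,0.15,0],
    [0,0.174,0],
    [0,0.174,0],
    [0,0.174,0],
    [0,0.174,0],
    [0,0.174,0],
    [0,0.12,0],
    [0,0,0],
    [0,-0.1,0],
  ],
  delta_rot=[
    [0,0,0],
    [0,0,0],
    [0,0,0],
    [0,0,0],
    [0,0,0],
    [0,0,0],
    [0,0,0],
    [0,0,0],
    [0,0,0],
    [0,0,0],
  ],
  gripper=[1,1,1,1,0.35,0.35,0.35,0.35,0.35,0.35],
)

```text
clock: 17.65
eef_pos: [510.8, -92.5, 159.3]
ee_rot: [-1.558, -0.237, 0.236]
force: [0.4, 0.0, -0.3]
finger_gap: 27.7
```

```bash
python3 - <<'E'
from h import *
go((510,-100,200,-.09),(592.8,-297,200,-.09),(592.8,-297,110,-.09))
E
```

```text
t 17.65 pos [510.8 -92.5 159.3] yaw 0.301 F [ 0.4  0.  -0.3] gap 27.7 tilt 0.001
(510, -100, 200, -0.09) slide [-0.006, -0.0814, -0.0139] rot [0.0004, 0.4984, 0.0009]
(592.8, -297, 200, -0.09) slide [0.0351, -0.0812, -0.4393] rot [0.0004, 0.4984, 0.0009]
(592.8, -297, 110, -0.09) slide [0.035, 0.0988, -0.4392] rot [0.0004, 0.4984, 0.0009]
```

Request:
apply_moves(
  slide=[
    [0.0,0,-0.05],
    [0.01,0,-0.14],
    [0.02,0,-0.25],
    [0.03,0,-0.36],
    [0.035,0,-0.44],
    [0.035,0,-0.44],
    [0.035,0,-0.44],
    [0.035,0.04,-0.44],
    [0.035,0.04,-0.44],
  ],
  delta_rot=[
    [0,0,0],
    [0,0.15,0],
    [0,0.3,0],
    [0,0.45,0],
    [0,0.495,0],
    [0,0.495,0],
    [0,0.495,0],
    [0,0.495,0],
    [0,0.495,0],
  ],
  gripper=[-1,-1,-1,-1,-1,-1,-1,-1,-1],
)

```text
clock: 18.77
eef_pos: [591.8, -296.0, 134.9]
ee_rot: [-1.568, 0.07, -0.065]
force: [0.4, -0.0, -0.7]
finger_gap: 85.5
```

```bash
python3 - <<'E'
from h import *
P=[read_camera(n) for n in("top","side")]
for p,rc in ((P[0],TUB),(P[1],TUB)):
  for k,x,y,a in(("empty",511,-92.5,.3),("cork",506.5,91.5,-.04),("cap",645.4,-19.5,-.1)):
    v,c=fit([p],x,y,a,rc,8,[-.1,0,.1]); print(k,v.round(3),round(c,2))
p=P[1]; v,c=fit([p],593,-297,-.08,LID,8,[-.05,0,.05]);print("lid",v.round(3),c)
u,v=proj(P[1],(550,-180,40)).astype(int); a=cv2.resize(P[1]["image"][v-50:v+70,u-80:u+80],None,fx=4,fy=4,interpolation=cv2.INTER_CUBIC)
cv2.imwrite("pics/c6.png",a)
print([(round(d["conf"],2),w(p,d["centre"]).round().tolist()) for d in nets.pinpoint("cork_a_axis",P[0])])
go((592.8,-297.3,75,-.085),(592.8,-297.3,60,-.085))
E
```

```text
empty [549.304 -99.039   1.035] -1.05
cork [537.131  51.003  -0.551] -0.18
cap [ 6.92217e+02 -1.18337e+02 -2.00000e-02] -2.35
empty [ 5.11575e+02 -9.54610e+01  2.37000e-01] -3.34
cork [5.05841e+02 1.04964e+02 3.10000e-02] -3.55
cap [ 6.54792e+02 -1.59120e+01 -2.80000e-02] -3.0
lid [ 5.91527e+02 -2.97352e+02 -3.30000e-02] -4.337051
[]
t 18.93 pos [ 592.9 -297.1  137.2] yaw -0.087 F [-0.3  0.3  0.2] gap 85.4 tilt 0.0
(592.8, -297.3, 75, -0.085) slide [-0.0002, 0.1244, -0.0005] rot [-0.0, -0.0025, -0.0]
(592.8, -297.3, 60, -0.085) slide [-0.0002, 0.1544, -0.0005] rot [-0.0, -0.0025, -0.0]
```

View pics/c6.png

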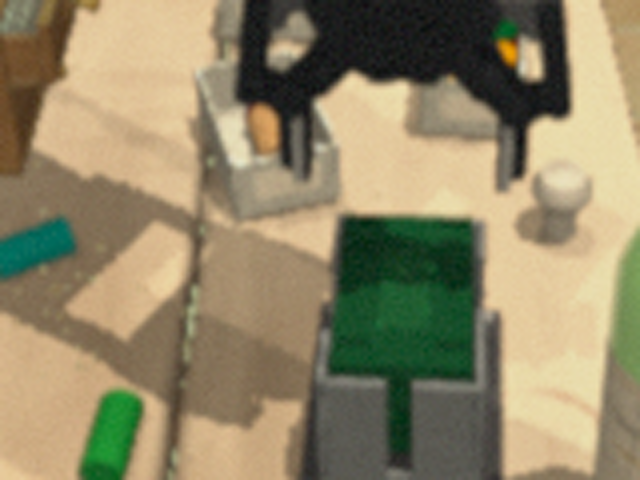

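The cork is in the empty tub (at about (262,127) in the crop). The gripper hangs over the dispenser, so take the top lid.

Request:
apply_moves(
  slide=[
    [0,0.08,0],
    [0,0.14,0],
    [0,0.154,0],
    [0,0.154,0],
    [0,0.154,0],
    [0,0.154,0],
    [0,0.154,0],
    [0,0.154,0],
    [0,0.154,0],
  ],
  delta_rot=[
    [0,0,0],
    [0,0,0],
    [0,0,0],
    [0,0,0],
    [0,0,0],
    [0,0,0],
    [0,0,0],
    [0,0,0],
    [0,0,0],
  ],
  gripper=[-1,-1,-1,-1,0,0,0,0,0],
  newtons=40,
)

```text
clock: 20.05
eef_pos: [592.9, -297.4, 60.1]
ee_rot: [-1.57, 0.069, -0.069]
force: [0.2, 0.2, 0.4]
finger_gap: 65.1
```

Request:
apply_moves(
  slide=[
    [0,-0.02,0],
    [0,-0.06,0],
    [0,-0.12,0],
    [0,-0.2,0],
    [0,-0.2,0],
    [0,-0.2,0],
  ],
  delta_rot=[
    [0,0,0],
    [0,0,0],
    [0,0,0],
    [0,0,0],
    [0,0,0],
    [0,0,0],
  ],
  gripper=[0,0,0,0,0,0],
)

```text
clock: 20.8
eef_pos: [592.7, -297.3, 160.5]
ee_rot: [-1.57, 0.068, -0.069]
force: [0.0, 0.3, -0.1]
finger_gap: 64.6
```

```bash
python3 - <<'E'
from h import *
p=read_camera("side"); s,m,y=st()
u,v=proj(p,(592,-297,130)).astype(int); cv2.imwrite("pics/c7.png",cv2.resize(p["image"][v-40:v+90,u-70:u+70],None,fx=4,fy=4,interpolation=cv2.INTER_CUBIC)); print(u,v)
for z in range(140,190,4):
  print(z,fit([p],593,-297,-.085,[rect(33,53,z)],4,[-.05,0,.05]),end=" ")
E
```

```text
t 20.85 pos [ 592.5 -297.2  159.8] yaw -0.087 F [ 0.6  0.2 -1.6] gap 64.9 tilt 0.001
292 268
140 (array([ 5.92262053e+02, -3.07240117e+02,  5.44995370e-03]), np.float32(-3.044688)) 144 (array([ 5.91727288e+02, -3.11131919e+02,  2.36690030e-02]), np.float32(-3.052074)) 148 (array([ 5.91295481e+02, -3.14153322e+02,  2.65316116e-02]), np.float32(-3.0787485)) 152 (array([ 5.90929639e+02, -3.19353837e+02,  2.40757516e-02]), np.float32(-3.1020012)) 156 (array([ 5.90865583e+02, -3.24261263e+02,  1.89293779e-02]), np.float32(-3.1160104)) 160 (array([ 5.90825075e+02, -3.28666098e+02,  1.87924698e-02]), np.float32(-3.0866535)) 164 (array([ 5.89684683e+02, -3.04721361e+02,  3.77590445e-02]), np.float32(-2.7292907)) 168 (array([ 5.89275992e+02, -3.05658600e+02,  2.63891909e-02]), np.float32(-2.7435398)) 172 (array([ 5.92436879e+02, -2.79244428e+02, -8.45787635e-02]), np.float32(-3.7007046)) 176 (array([ 5.89650899e+02, -2.84670218e+02, -6.96098582e-03]), np.float32(-3.7426722)) 180 (array([ 5.89950025e+02, -2.89258544e+02, -2.39769738e-02]), np.float32(-3.7911901)) 184 (array([ 5.89749828e+02, -2.93954063e+02, -2.13217632e-02]), np.float32(-3.8460536)) 188 (array([ 5.89633843e+02, -2.99437294e+02, -2.21663505e-02]), np.float32(-3.858395))
```

View pics/c7.png

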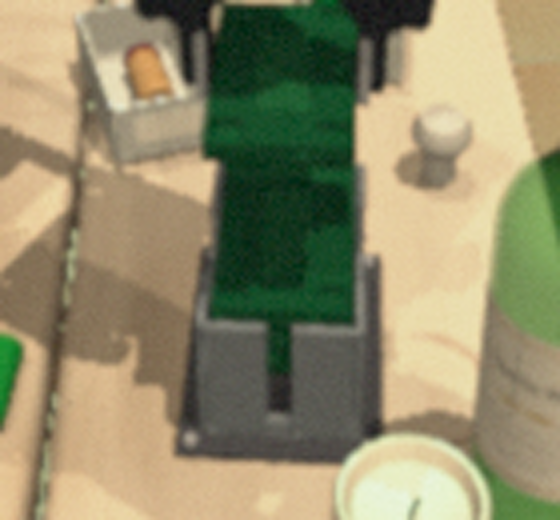

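The lid is held level (fitted top about 186 mm, as expected) and the cork lies in the empty tub. Carry it to the cap tub.

```bash
python3 - <<'E'
from h import *
p=read_camera("side")
for q in("cap_tub","cork_tub","empty_tub"): print(q,[(round(d["conf"],2),w(p,d["centre"]).round().tolist()) for d in nets.pinpoint(q,p)])
go((645.4,-20.1,110,-.105))
E
```

```text
cap_tub [(0.53, [642.0, -16.0, 2.0])]
cork_tub [(0.67, [505.0, 94.0, -1.0])]
empty_tub [(0.65, [512.0, -90.0, -2.0])]
t 21.05 pos [ 592.6 -297.2  159.3] yaw -0.087 F [ 0.4 -0.6 -0.6] gap 64.6 tilt 0.001
(645.4, -20.1, 110, -0.105) slide [0.057, 0.0989, 0.5612] rot [-0.0008, 0.0225, -0.0016]
```

Request:
apply_moves(
  slide=[
    [0,0,0.05],
    [0.02,0,0.15],
    [0.03,0,0.27],
    [0.045,0,0.39],
    [0.05,0,0.49],
    [0.057,0.03,0.561],
    [0.057,0.09,0.561],
    [0.057,0.098,0.561],
    [0.057,0.098,0.561],
    [0.057,0.098,0.561],
  ],
  delta_rot=[
    [0,0,0],
    [0,0,0],
    [0,0,0],
    [0,0.02,0],
    [0,0.023,0],
    [0,0.023,0],
    [0,0.023,0],
    [0,0.023,0],
    [0,0.023,0],
    [0,0.023,0],
  ],
  gripper=[0,0,0,0,0,0,0,0,0,0],
)

```text
clock: 22.3
eef_pos: [646.2, -20.7, 112.3]
ee_rot: [-1.569, 0.082, -0.085]
force: [0.5, 0.9, -1.5]
finger_gap: 64.7
```

```bash
python3 - <<'E'
from h import *
p=read_camera("side")
for q in("cap_tub","lid_3"): print(q,[(round(d["conf"],2),w(p,d["centre"]).round().tolist()) for d in nets.pinpoint(q,p)])
cv2.imwrite("pics/c8.png",cv2.resize(p["image"][130:290,200:400],None,fx=4,fy=4,interpolation=cv2.INTER_CUBIC))
go((645.4,-20.1,56,-.105),(645.4,-20.1,30,-.105))
E
```

```text
cap_tub [(0.61, [645.0, -18.0, 1.0]), (0.41, [706.0, 279.0, 1.0])]
lid_3 [(0.79, [592.0, -293.0, 68.0]), (0.64, [648.0, -14.0, 120.0])]
t 22.45 pos [646.  -20.7 111.9] yaw -0.106 F [-0.1  0.6  0.2] gap 64.6 tilt 0.001
(645.4, -20.1, 56, -0.105) slide [-0.0015, 0.1118, 0.0011] rot [-0.0, -0.0011, 0.0014]
(645.4, -20.1, 30, -0.105) slide [-0.0016, 0.1638, 0.0011] rot [-0.0, -0.0011, 0.0014]
```

View pics/c8.png

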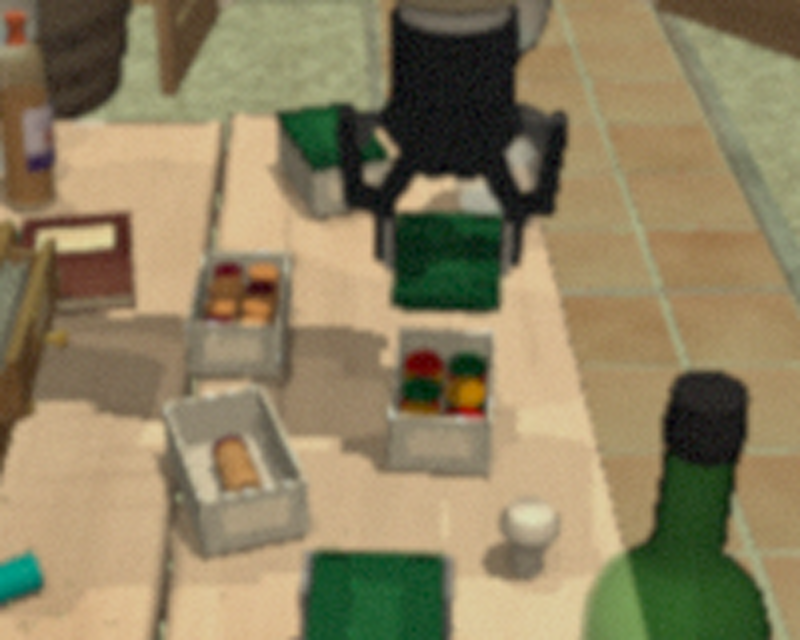

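The lid is square above the cap tub. Lower it in stages while watching the force.

Request:
apply_moves(
  slide=[
    [0,0.05,0.001],
    [-0.001,0.1,0.001],
    [-0.001,0.14,0.001],
    [-0.001,0.148,0.001],
    [-0.001,0.148,0.001],
    [-0.001,0.148,0.001],
  ],
  delta_rot=[
    [0,0,0],
    [0,0,0],
    [0,0,0],
    [0,0,0],
    [0,0,0],
    [0,0,0],
  ],
  gripper=[0,0,0,0,0,0],
)

```text
clock: 23.2
eef_pos: [645.8, -19.9, 38.0]
ee_rot: [-1.569, 0.082, -0.084]
force: [0.7, -0.3, -0.3]
finger_gap: 65.0
```

Request:
apply_moves(
  slide=[
    [0,0.004,0],
    [0,0.008,0],
    [0,0.012,0],
    [0,0.014,0],
    [0,0.014,0],
  ],
  delta_rot=[
    [0,0,0],
    [0,0,0],
    [0,0,0],
    [0,0,0],
    [0,0,0],
  ],
  gripper=[0,0,0,0,0],
)

```text
clock: 23.82
eef_pos: [646.3, -20.0, 32.2]
ee_rot: [-1.569, 0.081, -0.085]
force: [-3.7, 0.6, 17.2]
finger_gap: 65.2
```

Request:
apply_moves(
  slide=[
    [0,0,0],
    [0,0,0],
    [0,0,0],
    [0,-0.04,0],
    [0,-0.08,0],
    [0,-0.1,0],
    [0,-0.1,0],
    [0,-0.1,0],
    [0,-0.1,0],
    [0,-0.1,0],
  ],
  delta_rot=[
    [0,0,0],
    [0,0,0],
    [0,0,0],
    [0,0,0],
    [0,0,0],
    [0,0,0],
    [0,0,0],
    [0,0,0],
    [0,0,0],
    [0,0,0],
  ],
  gripper=[-1,-1,-1,-1,-1,1,1,1,1,1],
)

```text
clock: 25.08
eef_pos: [645.1, -19.9, 79.6]
ee_rot: [-1.569, 0.083, -0.082]
force: [-0.7, 1.0, 0.3]
finger_gap: -0.1
```

Request:
apply_moves(
  slide=[
    [0,0.03,0],
    [0,0.05,0],
    [0,0.052,0],
    [0,0.052,0],
    [0,0.052,0],
  ],
  delta_rot=[
    [0,0,0],
    [0,0,0],
    [0,0,0],
    [0,0,0],
    [0,0,0],
  ],
  gripper=[1,1,1,1,1],
)

```text
clock: 25.7
eef_pos: [645.5, -19.9, 54.5]
ee_rot: [-1.569, 0.082, -0.083]
force: [0.6, 0.2, 0.6]
finger_gap: 0.2
```

Request:
apply_moves(
  slide=[
    [0,0.003,0],
    [0,0.006,0],
    [0,0.009,0],
    [0,0.009,0],
  ],
  delta_rot=[
    [0,0,0],
    [0,0,0],
    [0,0,0],
    [0,0,0],
  ],
  gripper=[1,1,1,1],
)

```text
clock: 26.2
eef_pos: [645.3, -19.9, 49.6]
ee_rot: [-1.569, 0.083, -0.083]
force: [-1.3, 0.2, -0.5]
finger_gap: -0.2
```

Request:
apply_moves(
  slide=[
    [0,0.002,0],
    [0,0.003,0],
    [0,0.003,0],
  ],
  delta_rot=[
    [0,0,0],
    [0,0,0],
    [0,0,0],
  ],
  gripper=[1,1,1],
)

```text
clock: 26.58
eef_pos: [645.5, -19.9, 49.3]
ee_rot: [-1.569, 0.082, -0.083]
force: [-5.1, -0.1, 12.3]
finger_gap: 0.0
```

Contact at 49.5, so the lid top is at 56 mm: fully home. Now the second lid.

```bash
python3 - <<'E'
from h import *
go((645.4,-20,140,-.087),(592.8,-297.3,135,-.087))
E
```

```text
t 26.57 pos [645.5 -19.9  49.3] yaw -0.105 F [-5.1 -0.1 12.3] gap 0.0 tilt 0.001
(645.4, -20, 140, -0.087) slide [-0.0001, -0.1813, -0.0003] rot [0.0001, -0.0233, 0.0008]
(592.8, -297.3, 135, -0.087) slide [-0.0464, -0.1713, -0.5629] rot [0.0001, -0.0233, 0.0008]
```

Request:
apply_moves(
  slide=[
    [0,-0.1,0],
    [0,-0.17,-0.05],
    [-0.01,-0.17,-0.16],
    [-0.02,-0.17,-0.28],
    [-0.03,-0.17,-0.4],
    [-0.04,-0.17,-0.51],
    [-0.046,-0.17,-0.563],
    [-0.046,-0.17,-0.563],
    [-0.046,-0.17,-0.563],
    [-0.046,-0.17,-0.563],
  ],
  delta_rot=[
    [0,0,0],
    [0,-0.023,0],
    [0,-0.023,0],
    [0,-0.023,0],
    [0,-0.023,0],
    [0,-0.023,0],
    [0,-0.023,0],
    [0,-0.023,0],
    [0,-0.023,0],
    [0,-0.023,0],
  ],
  gripper=[-1,-1,-1,-1,-1,-1,-1,-1,-1,-1],
)

```text
clock: 27.82
eef_pos: [593.1, -296.2, 133.1]
ee_rot: [-1.57, 0.068, -0.067]
force: [0.7, 0.0, -0.2]
finger_gap: 85.4
```

```bash
python3 - <<'E'
from h import *
p=read_camera("side"); print("lid",fit([p],593,-297,-.08,LID,8,[-.05,0,.05]))
for q in("cap_tub","cork_tub","empty_tub","lid_3"): print(q,[(round(d["conf"],2),w(p,d["centre"]).round().tolist()) for d in nets.pinpoint(q,p)])
go((592.8,-297.3,60,-.087))
E
```

```text
lid (array([ 5.92916359e+02, -2.97615567e+02, -7.20011441e-02]), np.float32(-4.1975226))
cap_tub [(0.68, [642.0, -15.0, 6.0])]
cork_tub [(0.72, [505.0, 90.0, -1.0]), (0.45, [643.0, -18.0, 5.0])]
empty_tub [(0.93, [513.0, -89.0, -4.0])]
lid_3 [(0.71, [509.0, 91.0, -2.0]), (0.6, [595.0, -293.0, 71.0]), (0.43, [648.0, -13.0, 39.0])]
t 28.07 pos [ 593.  -297.   133.1] yaw -0.087 F [ 0.2 -0.1 -0.7] gap 85.5 tilt 0.0
(592.8, -297.3, 60, -0.087) slide [-0.0003, 0.1463, -0.0007] rot [-0.0, 0.0003, 0.0]
```

Request:
apply_moves(
  slide=[
    [0,0.08,0],
    [0,0.14,0],
    [0,0.146,0],
    [0,0.146,0],
    [0,0.146,0],
    [0,0.146,0],
    [0,0.146,0],
    [0,0.146,0],
    [0,0.146,0],
  ],
  delta_rot=[
    [0,0,0],
    [0,0,0],
    [0,0,0],
    [0,0,0],
    [0,0,0],
    [0,0,0],
    [0,0,0],
    [0,0,0],
    [0,0,0],
  ],
  gripper=[-1,-1,-1,-1,0,0,0,0,0],
  newtons=40,
)

```text
clock: 29.2
eef_pos: [592.8, -297.4, 60.1]
ee_rot: [-1.57, 0.069, -0.069]
force: [-0.0, 0.2, 0.4]
finger_gap: 64.8
```

Request:
apply_moves(
  slide=[
    [0,-0.02,0],
    [0,-0.06,0],
    [0,-0.12,0],
    [0,-0.16,0],
    [0,-0.16,0],
    [0,-0.16,0],
  ],
  delta_rot=[
    [0,0,0],
    [0,0,0],
    [0,0,0],
    [0,0,0],
    [0,0,0],
    [0,0,0],
  ],
  gripper=[0,0,0,0,0,0],
)

```text
clock: 29.95
eef_pos: [592.4, -297.2, 139.3]
ee_rot: [-1.569, 0.069, -0.068]
force: [0.0, -0.1, -1.0]
finger_gap: 64.7
```

```bash
python3 - <<'E'
from h import *
p=read_camera("side")
for z in(166,170): print(z,fit([p],593,-297,-.085,[rect(33,53,z)],6,[-.05,0,.05]))
print(fit([p],511,-92,.3,TUB,8,[-.05,0,.05]))
go((511.4,-92.4,100,.3))
E
```

```text
166 (array([ 5.90200867e+02, -2.98476800e+02, -2.39901590e-02]), np.float32(-3.7231078))
170 (array([ 5.90060054e+02, -3.03998624e+02, -2.53311647e-02]), np.float32(-3.7377746))
(array([ 5.06897039e+02, -8.83631354e+01,  3.18491405e-01]), np.float32(-3.1180944))
t 30.0 pos [ 592.3 -297.1  139. ] yaw -0.087 F [ 0.2 -0.8 -0.5] gap 64.5 tilt 0.002
(511.4, -92.4, 100, 0.3) slide [-0.1967, 0.0786, 0.3936] rot [-0.0014, -0.4932, -0.0019]
```

Request:
apply_moves(
  slide=[
    [0,0,0.05],
    [-0.05,0,0.15],
    [-0.1,0,0.27],
    [-0.15,0,0.39],
    [-0.2,0,0.51],
    [-0.25,0,0.63],
    [-0.3,0,0.75],
    [-0.34,0,0.87],
    [-0.37,0,0.965],
    [-0.37,0,0.965],
  ],
  delta_rot=[
    [0,0,0],
    [0,-0.1,0],
    [0,-0.2,0],
    [0,-0.3,0],
    [0,-0.4,0],
    [0,-0.49,0],
    [0,-0.49,0],
    [0,-0.49,0],
    [0,-0.49,0],
    [0,-0.49,0],
  ],
  gripper=[0,0,0,0,0,0,0,0,0,0],
)

```text
clock: 31.25
eef_pos: [448.4, 203.3, 139.7]
ee_rot: [-1.557, -0.237, 0.239]
force: [0.6, -0.2, -1.0]
finger_gap: 64.8
```

```bash
python3 - <<'E'
from h import *
P=[read_camera(n) for n in("top","side")]
LC=[rect(33,53,56)]
for i in(0,1):
  for k,x,y,a,rc in(("empty",511.5,-92.3,.3,TUB),("cork",506.5,91.5,-.04,TUB),("capl",645.4,-19.5,-.1,LC)):
    v,c=fit([P[i]],x,y,a,rc,8,[-.1,0,.1]); print(i,k,v.round(3),round(c,2))
cv2.imwrite("pics/t9.png",P[0]["image"])
go((511.4,-92.4,100,.3))
E
```

```text
0 empty [ 5.10386e+02 -9.25820e+01  3.04000e-01] -5.75
0 cork [ 5.06749e+02  9.20190e+01 -4.00000e-02] -4.21
0 capl [ 6.45811e+02 -1.93580e+01 -9.80000e-02] -6.56
1 empty [ 5.05775e+02 -8.33710e+01  3.10000e-01] -3.16
1 cork [ 5.10477e+02  9.37940e+01 -1.48000e-01] -2.23
1 capl [ 6.43842e+02 -2.32470e+01 -9.00000e-02] -5.83
t 31.35 pos [449.6 200.2 139.7] yaw 0.3 F [-0.3 -0.9  0.6] gap 64.8 tilt 0.001
(511.4, -92.4, 100, 0.3) slide [-0.0546, 0.0794, -0.5956] rot [0.0001, -0.0005, -0.0012]
```

The top-view fits are consistent (lidded cap tub at (645.8,-19.4), where I released it). Now to the empty tub.

Request:
apply_moves(
  slide=[
    [0,0,-0.05],
    [-0.02,0,-0.15],
    [-0.03,0,-0.27],
    [-0.04,0,-0.39],
    [-0.05,0.02,-0.5],
    [-0.056,0.05,-0.58],
    [-0.056,0.08,-0.596],
    [-0.056,0.08,-0.596],
    [-0.056,0.08,-0.596],
    [-0.056,0.08,-0.596],
  ],
  delta_rot=[
    [0,0,0],
    [0,0,0],
    [0,0,0],
    [0,0,0],
    [0,0,0],
    [0,0,0],
    [0,0,0],
    [0,0,0],
    [0,0,0],
    [0,0,0],
  ],
  gripper=[0,0,0,0,0,0,0,0,0,0],
)

```text
clock: 32.6
eef_pos: [511.3, -92.9, 100.7]
ee_rot: [-1.558, -0.235, 0.234]
force: [-0.5, -0.2, -0.4]
finger_gap: 64.5
```

```bash
python3 - <<'E'
from h import *
go((510.6,-92.7,40,.304),(510.6,-92.7,31,.304))
E
```

```text
t 32.6 pos [511.3 -92.9 100.7] yaw 0.299 F [-0.5 -0.2 -0.4] gap 64.5 tilt 0.001
(510.6, -92.7, 40, 0.304) slide [-0.0013, 0.1213, 0.0009] rot [0.0005, -0.0068, 0.0009]
(510.6, -92.7, 31, 0.304) slide [-0.0014, 0.1393, 0.0009] rot [0.0005, -0.0068, 0.0009]
```

Request:
apply_moves(
  slide=[
    [-0.001,0.05,0.001],
    [-0.001,0.1,0.001],
    [-0.001,0.118,0.001],
    [-0.001,0.122,0.001],
    [-0.001,0.128,0.001],
    [-0.001,0.132,0.001],
    [-0.001,0.136,0.001],
    [-0.001,0.138,0.001],
    [-0.001,0.139,0.001],
    [-0.001,0.139,0.001],
  ],
  delta_rot=[
    [0,-0.006,0],
    [0,-0.006,0],
    [0,-0.006,0],
    [0,-0.006,0],
    [0,-0.006,0],
    [0,-0.006,0],
    [0,-0.006,0],
    [0,-0.006,0],
    [0,-0.006,0],
    [0,-0.006,0],
  ],
  gripper=[0,0,0,0,0,0,0,0,0,0],
)

```text
clock: 33.85
eef_pos: [511.4, -93.5, 32.5]
ee_rot: [-1.559, -0.239, 0.236]
force: [-7.1, 2.4, 24.1]
finger_gap: 64.8
```

Request:
apply_moves(
  slide=[
    [0,0,0],
    [0,0,0],
    [0,0,0],
    [0,-0.04,0],
    [0,-0.08,0],
    [0,-0.1,0],
    [0,-0.1,0],
    [0,-0.1,0],
    [0,-0.1,0],
    [0,-0.1,0],
  ],
  delta_rot=[
    [0,0,0],
    [0,0,0],
    [0,0,0],
    [0,0,0],
    [0,0,0],
    [0,0,0],
    [0,0,0],
    [0,0,0],
    [0,0,0],
    [0,0,0],
  ],
  gripper=[-1,-1,-1,-1,-1,1,1,1,1,1],
)

```text
clock: 35.1
eef_pos: [510.4, -93.3, 80.2]
ee_rot: [-1.557, -0.237, 0.238]
force: [0.1, -0.7, 0.5]
finger_gap: -0.0
```

Request:
apply_moves(
  slide=[
    [0,0.03,0],
    [0,0.05,0],
    [0,0.056,0],
    [0,0.06,0],
    [0,0.06,0],
  ],
  delta_rot=[
    [0,0,0],
    [0,0,0],
    [0,0,0],
    [0,0,0],
    [0,0,0],
  ],
  gripper=[1,1,1,1,1],
)

```text
clock: 35.72
eef_pos: [510.6, -93.4, 50.6]
ee_rot: [-1.558, -0.237, 0.237]
force: [0.3, -0.3, 0.5]
finger_gap: 0.0
```

Request:
apply_moves(
  slide=[
    [0,0.002,0],
    [0,0.003,0],
    [0,0.004,0],
    [0,0.004,0],
  ],
  delta_rot=[
    [0,0,0],
    [0,0,0],
    [0,0,0],
    [0,0,0],
  ],
  gripper=[1,1,1,1],
)

```text
clock: 36.22
eef_pos: [510.8, -93.4, 49.4]
ee_rot: [-1.558, -0.238, 0.237]
force: [-2.8, 1.1, 10.0]
finger_gap: 0.3
```

```bash
python3 - <<'E'
from h import *
go((511,-93,140,-.087),(592.8,-297.3,135,-.087))
E
```

```text
t 36.23 pos [510.8 -93.4  49.4] yaw 0.302 F [-2.8  1.1 10. ] gap 0.3 tilt 0.001
(511, -93, 140, -0.087) slide [0.0008, -0.1813, 0.0006] rot [0.0003, 0.4956, 0.0007]
(592.8, -297.3, 135, -0.087) slide [0.0353, -0.1711, -0.4382] rot [0.0003, 0.4956, 0.0007]
```

Seated at the same height. Third lid next.

Request:
apply_moves(
  slide=[
    [0,-0.1,0],
    [0,-0.17,-0.05],
    [0.01,-0.17,-0.16],
    [0.02,-0.17,-0.27],
    [0.03,-0.17,-0.38],
    [0.035,-0.17,-0.438],
    [0.035,-0.17,-0.438],
    [0.035,-0.17,-0.438],
    [0.035,-0.17,-0.438],
    [0.035,-0.17,-0.438],
  ],
  delta_rot=[
    [0,0,0],
    [0,0.1,0],
    [0,0.25,0],
    [0,0.4,0],
    [0,0.496,0],
    [0,0.496,0],
    [0,0.496,0],
    [0,0.496,0],
    [0,0.496,0],
    [0,0.496,0],
  ],
  gripper=[-1,-1,-1,-1,-1,-1,-1,-1,-1,-1],
)

```text
clock: 37.48
eef_pos: [592.4, -296.6, 133.8]
ee_rot: [-1.57, 0.068, -0.068]
force: [-0.0, 0.3, -0.3]
finger_gap: 85.5
```

```bash
python3 - <<'E'
from h import *
p=read_camera("side"); print("lid",fit([p],593,-297,-.08,LID,8,[-.05,0,.05]))
go((592.8,-297.3,60,-.087))
E
```

```text
lid (array([ 5.92182312e+02, -2.96990915e+02, -5.28289882e-02]), np.float32(-4.2344146))
t 37.52 pos [ 592.5 -296.7  133.8] yaw -0.087 F [-0.   0.6 -0.4] gap 85.6 tilt 0.0
(592.8, -297.3, 60, -0.087) slide [0.0007, 0.1477, -0.0011] rot [0.0001, 0.0005, 0.0002]
```

Request:
apply_moves(
  slide=[
    [0,0.08,0],
    [0,0.14,-0.001],
    [0,0.148,-0.001],
    [0,0.148,-0.001],
    [0,0.148,-0.001],
    [0,0.148,-0.001],
    [0,0.148,-0.001],
    [0,0.148,-0.001],
    [0,0.148,-0.001],
  ],
  delta_rot=[
    [0,0,0],
    [0,0,0],
    [0,0,0],
    [0,0,0],
    [0,0,0],
    [0,0,0],
    [0,0,0],
    [0,0,0],
    [0,0,0],
  ],
  gripper=[-1,-1,-1,-1,0,0,0,0,0],
  newtons=40,
)

```text
clock: 38.65
eef_pos: [592.4, -297.8, 59.7]
ee_rot: [-1.57, 0.069, -0.069]
force: [0.1, -0.2, 0.1]
finger_gap: 64.8
```

Request:
apply_moves(
  slide=[
    [0,-0.02,0],
    [0,-0.06,0],
    [0,-0.12,0],
    [0,-0.16,0.02],
    [-0.03,-0.16,0.1],
    [-0.06,-0.16,0.2],
    [-0.1,-0.16,0.32],
    [-0.14,-0.16,0.44],
    [-0.18,-0.16,0.56],
    [-0.21,-0.16,0.66],
  ],
  delta_rot=[
    [0,0,0],
    [0,0,0],
    [0,0,0],
    [0,0,0],
    [0,0,0],
    [0,0,0],
    [0,0,0],
    [0,-0.06,0],
    [0,-0.06,0],
    [0,-0.06,0],
  ],
  gripper=[0,0,0,0,0,0,0,0,0,0],
)

```text
clock: 39.9
eef_pos: [515.6, 42.6, 140.5]
ee_rot: [-1.57, 0.031, -0.032]
force: [1.3, 0.1, -0.4]
finger_gap: 64.7
```

```bash
python3 - <<'E'
from h import *
p=read_camera("side")
for q in("cork_tub","lid_3","lid_dispenser"): print(q,[(round(d["conf"],2),w(p,d["centre"]).round().tolist()) for d in nets.pinpoint(q,p)])
go((506.7,91.7,90,-.04))
E
```

```text
cork_tub [(0.72, [507.0, 93.0, -3.0])]
lid_3 [(0.96, [645.0, -14.0, 37.0]), (0.67, [509.0, -85.0, 37.0]), (0.63, [518.0, 41.0, 147.0]), (0.59, [591.0, -293.0, 68.0])]
lid_dispenser [(0.66, [594.0, -296.0, -4.0]), (0.39, [521.0, 47.0, 148.0])]
t 40.1 pos [516.4  41.2 140.3] yaw -0.038 F [ 1.  -0.5  0.1] gap 65.1 tilt 0.001
(506.7, 91.7, 90, -0.04) slide [-0.0234, 0.1006, 0.1003] rot [0.0001, 0.0025, 0.0009]
```

Request:
apply_moves(
  slide=[
    [-0.012,0.02,0.05],
    [-0.023,0.08,0.1],
    [-0.023,0.1,0.1],
    [-0.023,0.1,0.1],
    [-0.023,0.1,0.1],
    [-0.023,0.1,0.1],
  ],
  delta_rot=[
    [0,0,0],
    [0,0,0],
    [0,0,0],
    [0,0,0],
    [0,0,0],
    [0,0,0],
  ],
  gripper=[0,0,0,0,0,0],
)

```text
clock: 40.85
eef_pos: [507.7, 90.0, 90.3]
ee_rot: [-1.57, 0.031, -0.033]
force: [-0.0, 1.5, -0.6]
finger_gap: 64.7
```

```bash
python3 - <<'E'
from h import *
go((506.7,91.4,40,-.04),(506.7,91.4,31,-.04))
E
```

```text
t 40.85 pos [507.7  90.   90.3] yaw -0.041 F [-0.   1.5 -0.6] gap 64.7 tilt 0.001
(506.7, 91.4, 40, -0.04) slide [-0.0022, 0.1007, 0.0027] rot [-0.0001, -0.0013, 0.0016]
(506.7, 91.4, 31, -0.04) slide [-0.0022, 0.1187, 0.0027] rot [-0.0001, -0.0013, 0.0016]
```

Request:
apply_moves(
  slide=[
    [-0.001,0.04,0.001],
    [-0.001,0.08,0.001],
    [-0.001,0.09,0.001],
    [-0.001,0.09,0.001],
    [-0.001,0.09,0.001],
  ],
  delta_rot=[
    [0,0,0],
    [0,0,0],
    [0,0,0],
    [0,0,0],
    [0,0,0],
  ],
  gripper=[0,0,0,0,0],
)

```text
clock: 41.48
eef_pos: [507.1, 91.1, 45.4]
ee_rot: [-1.57, 0.031, -0.033]
force: [-0.6, -0.0, -1.1]
finger_gap: 64.8
```

```bash
python3 - <<'E'
from h import *
go((506.7,91.4,40,-.04),(506.7,91.4,31,-.04))
E
```

```text
t 41.48 pos [507.1  91.1  45.4] yaw -0.04 F [-0.6 -0.  -1.1] gap 64.8 tilt 0.001
(506.7, 91.4, 40, -0.04) slide [-0.0009, 0.0108, 0.0006] rot [-0.0002, -0.0004, 0.0016]
(506.7, 91.4, 31, -0.04) slide [-0.0009, 0.0288, 0.0006] rot [-0.0002, -0.0004, 0.0016]
```

Request:
apply_moves(
  slide=[
    [-0.001,0.01,0],
    [-0.001,0.015,0],
    [-0.001,0.02,0],
    [-0.001,0.024,0],
    [-0.001,0.028,0],
    [-0.001,0.029,0],
    [-0.001,0.029,0],
  ],
  delta_rot=[
    [0,0,0],
    [0,0,0],
    [0,0,0],
    [0,0,0],
    [0,0,0],
    [0,0,0],
    [0,0,0],
  ],
  gripper=[0,0,0,0,0,0,0],
)

```text
clock: 42.35
eef_pos: [506.9, 91.2, 32.2]
ee_rot: [-1.57, 0.03, -0.033]
force: [-10.1, -1.8, 30.3]
finger_gap: 64.3
```

Request:
apply_moves(
  slide=[
    [0,0,0],
    [0,0,0],
    [0,0,0],
    [0,-0.04,0],
    [0,-0.08,0],
    [0,-0.1,0],
    [0,-0.1,0],
    [0,-0.1,0],
    [0,-0.1,0],
    [0,-0.1,0],
  ],
  delta_rot=[
    [0,0,0],
    [0,0,0],
    [0,0,0],
    [0,0,0],
    [0,0,0],
    [0,0,0],
    [0,0,0],
    [0,0,0],
    [0,0,0],
    [0,0,0],
  ],
  gripper=[-1,-1,-1,-1,-1,1,1,1,1,1],
)

```text
clock: 43.6
eef_pos: [505.9, 91.1, 79.7]
ee_rot: [-1.571, 0.032, -0.031]
force: [0.2, -0.3, -0.3]
finger_gap: -0.1
```

Request:
apply_moves(
  slide=[
    [0,0.03,0],
    [0,0.05,0],
    [0,0.056,0],
    [0,0.06,0],
    [0,0.06,0],
  ],
  delta_rot=[
    [0,0,0],
    [0,0,0],
    [0,0,0],
    [0,0,0],
    [0,0,0],
  ],
  gripper=[1,1,1,1,1],
)

```text
clock: 44.22
eef_pos: [506.2, 91.1, 50.1]
ee_rot: [-1.571, 0.031, -0.032]
force: [0.3, -0.2, -0.0]
finger_gap: -0.0
```

Request:
apply_moves(
  slide=[
    [0,0.002,0],
    [0,0.003,0],
    [0,0.004,0],
    [0,0.004,0],
  ],
  delta_rot=[
    [0,0,0],
    [0,0,0],
    [0,0,0],
    [0,0,0],
  ],
  gripper=[1,1,1,1],
)

```text
clock: 44.72
eef_pos: [506.5, 91.1, 49.3]
ee_rot: [-1.571, 0.031, -0.032]
force: [-4.5, -0.5, 13.9]
finger_gap: 0.2
```

All three lids are home (tops at about 56 mm). Next: recheck the closed tub's pose precisely.

Request:
apply_moves(
  slide=[
    [0,-0.06,0],
    [0,-0.14,0],
    [0,-0.14,-0.05],
    [0,-0.14,-0.15],
    [0,-0.14,-0.25],
    [0,-0.14,-0.3],
    [0,-0.14,-0.3],
  ],
  delta_rot=[
    [0,0,0],
    [0,0,0],
    [0,0,0],
    [0,0,0],
    [0,0,0],
    [0,0,0],
    [0,0,0],
  ],
  gripper=[-1,-1,-1,-1,-1,-1,-1],
)

```text
clock: 45.6
eef_pos: [500.1, -60.0, 118.3]
ee_rot: [-1.571, 0.033, -0.034]
force: [0.9, 0.4, -0.4]
finger_gap: 85.4
```

```bash
python3 - <<'E'
from h import *
P=[read_camera(n) for n in("top","side","top")]
W=[rect(33,53,56),rect(33,53,46)]
for i in(0,2,1):
  for rc in(CL,W): print(i,[fit([P[i]],573,330,.32,rc,12,[-.1,0,.1])[0].round(3).tolist()])
  print(i,"corktub",fit([P[i]],506.5,91.5,-.04,CL,8,[-.1,0,.1])[0].round(3).tolist())
  print(i,"cap",fit([P[i]],645.8,-19.5,-.1,CL,8,[-.1,0,.1])[0].round(3).tolist())
  print([(round(d["conf"],2),w(P[i],d["centre"]).round().tolist()) for d in nets.pinpoint("closed_tub",P[i])])
im=cv2.resize(P[0]["image"],None,fx=5,fy=5,interpolation=cv2.INTER_CUBIC); draw(im,P[0],(573,328.6,.321),CL,5)
u,v=(proj(P[0],(573,330,30))*5).astype(int); a=im[v-150:v+150,u-200:u+200]
im=cv2.resize(P[1]["image"],None,fx=5,fy=5,interpolation=cv2.INTER_CUBIC); draw(im,P[1],(573,328.6,.321),CL,5)
u,v=(proj(P[1],(573,330,30))*5).astype(int); b=im[v-150:v+150,u-200:u+200]
cv2.imwrite("pics/c10.png",np.hstack([a,b])); st()
E
```

```text
0 [[572.855, 328.556, 0.322]]
0 [[574.759, 330.16, 0.329]]
0 corktub [506.966, 92.611, 0.008]
0 cap [644.749, -18.779, -0.124]
[(0.6, [575.0, 330.0, 2.0])]
2 [[573.004, 328.573, 0.32]]
2 [[574.682, 330.035, 0.326]]
2 corktub [506.949, 92.581, 0.006]
2 cap [644.674, -18.813, -0.125]
[(0.91, [575.0, 333.0, 3.0])]
1 [[572.526, 321.655, 0.331]]
1 [[572.683, 332.031, 0.336]]
1 corktub [510.69, 85.09, -0.155]
1 cap [644.202, -22.79, -0.078]
[(0.58, [567.0, 338.0, -0.0])]
t 45.9 pos [500.1 -57.9 118.1] yaw -0.039 F [-0.5 -0.  -0.2] gap 85.8 tilt 0.0
```

View pics/c10.png

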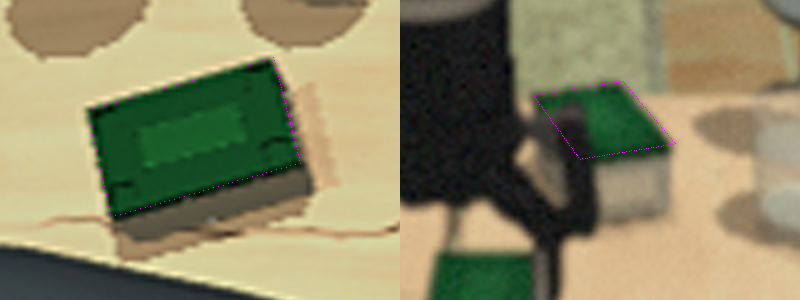

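The overlay sits on the closed lid's outline in both views, so closed_tub is at (573.0, 328.6, 0.321). Pick the cork tub first.

```bash
python3 - <<'E'
from h import *
go((506.7,92.1,110,-.04),(506.7,92.1,-1,-.04))
E
```

```text
t 45.9 pos [500.1 -57.9 118.1] yaw -0.039 F [-0.5 -0.  -0.2] gap 85.8 tilt 0.0
(506.7, 92.1, 110, -0.04) slide [0.0015, 0.0162, 0.3002] rot [-0.0001, 0.0013, -0.0001]
(506.7, 92.1, -1, -0.04) slide [0.0015, 0.2382, 0.3002] rot [-0.0001, 0.0013, -0.0001]
```

Request:
apply_moves(
  slide=[
    [0,0,0.06],
    [0,0.016,0.16],
    [0.001,0.016,0.26],
    [0.001,0.016,0.3],
    [0.001,0.016,0.3],
    [0.001,0.07,0.3],
    [0.001,0.15,0.3],
    [0.001,0.21,0.3],
    [0.001,0.238,0.3],
    [0.001,0.238,0.3],
  ],
  delta_rot=[
    [0,0,0],
    [0,0,0],
    [0,0,0],
    [0,0,0],
    [0,0,0],
    [0,0,0],
    [0,0,0],
    [0,0,0],
    [0,0,0],
    [0,0,0],
  ],
  gripper=[-1,-1,-1,-1,-1,-1,-1,-1,-1,-1],
)

```text
clock: 47.15
eef_pos: [506.4, 90.8, -1.2]
ee_rot: [-1.571, 0.033, -0.031]
force: [0.7, -0.0, 0.8]
finger_gap: 85.3
```

Request:
apply_moves(
  slide=[
    [0,0,0],
    [0,0,0],
    [0,0,0],
    [0,0,0],
    [0,0,0],
    [0,0,0],
  ],
  delta_rot=[
    [0,0,0],
    [0,0,0],
    [0,0,0],
    [0,0,0],
    [0,0,0],
    [0,0,0],
  ],
  gripper=[-1,0,0,0,0,0],
  newtons=60,
)

```text
clock: 47.9
eef_pos: [507.1, 91.1, 0.2]
ee_rot: [-1.57, 0.03, -0.033]
force: [-1.7, -0.9, 9.4]
finger_gap: 65.3
```

```bash
python3 - <<'E'
from h import *
go((506.7,92.1,140,-.04),(573,328.6,140,.321),(573,328.6,60,.321))
E
```

```text
t 47.9 pos [5.071e+02 9.110e+01 2.000e-01] yaw -0.04 F [-1.7 -0.9  9.4] gap 65.3 tilt 0.001
(506.7, 92.1, 140, -0.04) slide [-0.0006, -0.2795, 0.0019] rot [-0.0002, -0.0003, 0.0017]
(573, 328.6, 140, 0.321) slide [0.1129, -0.2793, 0.4799] rot [0.0002, -0.4599, 0.0018]
(573, 328.6, 60, 0.321) slide [0.1127, -0.1193, 0.4799] rot [0.0002, -0.4599, 0.0018]
```

Request:
apply_moves(
  slide=[
    [0,-0.03,0],
    [0,-0.1,0],
    [0,-0.2,0],
    [0,-0.28,0.04],
    [0.02,-0.28,0.13],
    [0.045,-0.28,0.24],
    [0.07,-0.28,0.35],
    [0.1,-0.28,0.44],
    [0.113,-0.28,0.478],
    [0.113,-0.28,0.478],
  ],
  delta_rot=[
    [0,0,0],
    [0,0,0],
    [0,0,0],
    [0,0,0],
    [0,-0.1,0],
    [0,-0.2,0],
    [0,-0.3,0],
    [0,-0.4,0],
    [0,-0.46,0],
    [0,-0.46,0],
  ],
  gripper=[0,0,0,0,0,0,0,0,0,0],
)

```text
clock: 49.15
eef_pos: [572.4, 328.6, 139.5]
ee_rot: [-1.556, -0.253, 0.253]
force: [0.8, 0.3, -2.5]
finger_gap: 65.4
```

Request:
apply_moves(
  slide=[
    [0,0,0],
    [0,0,0],
    [0,0,0],
  ],
  delta_rot=[
    [0,0,0],
    [0,0,0],
    [0,0,0],
  ],
  gripper=[0,0,0],
)

```text
clock: 49.52
eef_pos: [572.7, 327.0, 139.4]
ee_rot: [-1.556, -0.251, 0.251]
force: [-0.0, 0.1, -2.7]
finger_gap: 65.4
```

```bash
python3 - <<'E'
from h import *
p=read_camera("side"); u,v=proj(p,(573,328,110)).astype(int)
cv2.imwrite("pics/c11.png",cv2.resize(p["image"][v-40:v+50,u-60:u+60],None,fx=5,fy=5,interpolation=cv2.INTER_CUBIC))
go((573.3,327.7,65,.321),(573.3,327.7,51,.321))
E
```

```text
t 49.58 pos [572.7 327.2 139.3] yaw 0.32 F [ 0.5 -0.4 -2.6] gap 65.5 tilt 0.0
(573.3, 327.7, 65, 0.321) slide [0.0015, 0.1486, 0.0007] rot [-0.0, -0.0009, 0.0]
(573.3, 327.7, 51, 0.321) slide [0.0015, 0.1766, 0.0007] rot [-0.0, -0.0009, 0.0]
```

View pics/c11.png

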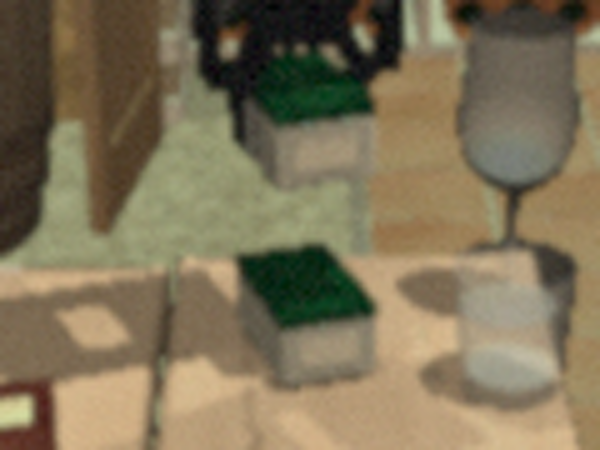

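The tub hangs square above the closed tub. Lower it in stages.

Request:
apply_moves(
  slide=[
    [0.001,0.05,0.001],
    [0.001,0.1,0.001],
    [0.001,0.14,0.001],
    [0.001,0.15,0.001],
    [0.001,0.15,0.001],
    [0.001,0.15,0.001],
  ],
  delta_rot=[
    [0,0,0],
    [0,0,0],
    [0,0,0],
    [0,0,0],
    [0,0,0],
    [0,0,0],
  ],
  gripper=[0,0,0,0,0,0],
)

```text
clock: 50.32
eef_pos: [573.5, 328.5, 65.1]
ee_rot: [-1.556, -0.253, 0.251]
force: [0.0, 0.3, -3.9]
finger_gap: 65.5
```

```bash
python3 - <<'E'
from h import *
go((573.3,327.7,54,.321))
E
```

```text
t 50.33 pos [573.5 328.5  65.1] yaw 0.321 F [ 0.   0.3 -3.9] gap 65.5 tilt 0.002
(573.3, 327.7, 54, 0.321) slide [-0.001, 0.0222, -0.0014] rot [-0.0003, 0.0001, 0.002]
```

Request:
apply_moves(
  slide=[
    [-0.001,0.006,-0.001],
    [-0.001,0.012,-0.001],
    [-0.001,0.018,-0.001],
    [-0.001,0.022,-0.001],
    [-0.001,0.022,-0.001],
  ],
  delta_rot=[
    [0,0,0],
    [0,0,0],
    [0,0,0],
    [0,0,0],
    [0,0,0],
  ],
  gripper=[0,0,0,0,0],
)

```text
clock: 50.95
eef_pos: [572.7, 327.6, 52.9]
ee_rot: [-1.556, -0.252, 0.252]
force: [-0.6, -0.0, -2.5]
finger_gap: 65.3
```

Request:
apply_moves(
  slide=[
    [0,0.002,0],
    [0,0.004,0],
    [0,0.006,0],
    [0,0.007,0],
    [0,0.007,0],
  ],
  delta_rot=[
    [0,0,0],
    [0,0,0],
    [0,0,0],
    [0,0,0],
    [0,0,0],
  ],
  gripper=[0,0,0,0,0],
)

```text
clock: 51.58
eef_pos: [572.9, 327.7, 51.2]
ee_rot: [-1.556, -0.253, 0.251]
force: [-4.4, -3.3, 11.5]
finger_gap: 65.7
```

It seats at 51.2, as expected. Release, rise and check.

Request:
apply_moves(
  slide=[
    [0,0,0],
    [0,0,0],
    [0,0,0],
    [0,-0.06,0],
    [0,-0.15,0],
    [0,-0.22,-0.04],
    [0,-0.22,-0.15],
    [0,-0.22,-0.27],
    [0,-0.22,-0.39],
    [0,-0.22,-0.5],
  ],
  delta_rot=[
    [0,0,0],
    [0,0,0],
    [0,0,0],
    [0,0,0],
    [0,0,0],
    [0,0,0],
    [0,0.1,0],
    [0,0.25,0],
    [0,0.4,0],
    [0,0.54,0],
  ],
  gripper=[-1,-1,-1,-1,-1,-1,-1,-1,-1,-1],
)

```text
clock: 52.82
eef_pos: [652.0, 88.4, 159.6]
ee_rot: [-1.569, 0.084, -0.084]
force: [0.4, 1.4, 0.6]
finger_gap: 85.5
```

```bash
python3 - <<'E'
from h import *
P=[read_camera(n) for n in("top","side")]
S=[rect(33,53,107)]
for i in(0,1):
  print(i,"stack",fit([P[i]],573,328.6,.32,S,8,[-.1,0,.1])[0].round(3).tolist())
  print(i,"cap",fit([P[i]],645.5,-19.6,-.1,CL,8,[-.1,0,.1])[0].round(3).tolist())
  print(i,"empty",fit([P[i]],511,-93,.3,CL,8,[-.1,0,.1])[0].round(3).tolist())
for q in("cap_tub","empty_tub","closed_tub"): print(q,[(round(d["conf"],2),w(P[1],d["centre"]).round().tolist()) for d in nets.pinpoint(q,P[1])])
go((645.5,-19.6,130,-.105))
E
```

```text
0 stack [571.671, 328.319, 0.32]
0 cap [646.086, -19.419, -0.099]
0 empty [509.417, -92.402, 0.315]
1 stack [568.862, 317.919, 0.388]
1 cap [643.875, -23.44, -0.085]
1 empty [509.436, -97.024, 0.318]
cap_tub [(0.81, [645.0, -17.0, 5.0])]
empty_tub [(0.82, [513.0, -87.0, -1.0]), (0.43, [592.0, -296.0, 71.0])]
closed_tub [(0.6, [567.0, 335.0, -1.0])]
t 53.08 pos [651.3  90.8 159.4] yaw -0.103 F [-0.5  0.9 -0.8] gap 85.3 tilt 0.001
(645.5, -19.6, 130, -0.105) slide [0.011, 0.0587, -0.2208] rot [-0.0002, 0.0031, -0.0006]
```

The stack top fits at (571.7, 328.3, 0.320), consistent with the closed tub. Now the cap tub.

Request:
apply_moves(
  slide=[
    [0,0,-0.06],
    [0.005,0.03,-0.15],
    [0.011,0.06,-0.221],
    [0.011,0.06,-0.221],
    [0.011,0.06,-0.221],
    [0.011,0.06,-0.221],
  ],
  delta_rot=[
    [0,0,0],
    [0,0,0],
    [0,0.003,0],
    [0,0.003,0],
    [0,0.003,0],
    [0,0.003,0],
  ],
  gripper=[-1,-1,-1,-1,-1,-1],
)

```text
clock: 53.82
eef_pos: [646.0, -18.5, 130.1]
ee_rot: [-1.569, 0.081, -0.082]
force: [0.1, 0.8, 0.4]
finger_gap: 85.5
```

```bash
python3 - <<'E'
from h import *
go((645.7,-19.5,-1,-.103))
E
```

```text
t 53.83 pos [646.  -18.5 130.1] yaw -0.103 F [0.1 0.8 0.4] gap 85.5 tilt 0.001
(645.7, -19.5, -1, -0.103) slide [-0.0006, 0.2623, -0.002] rot [-0.0002, -0.0006, 0.0011]
```

Request:
apply_moves(
  slide=[
    [0,0.08,-0.001],
    [0,0.17,-0.001],
    [0,0.24,-0.001],
    [0,0.262,-0.001],
    [0,0.262,-0.001],
    [0,0.262,-0.001],
    [0,0.262,-0.001],
    [0,0.262,-0.001],
    [0,0.262,-0.001],
    [0,0.262,-0.001],
  ],
  delta_rot=[
    [0,0,0],
    [0,0,0],
    [0,0,0],
    [0,0,0],
    [0,0,0],
    [0,0,0],
    [0,0,0],
    [0,0,0],
    [0,0,0],
    [0,0,0],
  ],
  gripper=[-1,-1,-1,-1,-1,0,0,0,0,0],
  newtons=60,
)

```text
clock: 55.08
eef_pos: [646.8, -20.5, 0.6]
ee_rot: [-1.569, 0.08, -0.085]
force: [-1.0, 1.4, 6.5]
finger_gap: 65.6
```

```bash
python3 - <<'E'
from h import *
go((645.7,-19.5,200,-.103),(573,328.3,200,.32))
E
```

```text
t 55.08 pos [ 6.468e+02 -2.050e+01  6.000e-01] yaw -0.105 F [-1.   1.4  6.5] gap 65.6 tilt 0.003
(645.7, -19.5, 200, -0.103) slide [-0.0012, -0.3989, 0.0019] rot [-0.0002, -0.003, 0.0038]
(573, 328.3, 200, 0.32) slide [-0.219, -0.3995, 0.6783] rot [0.0006, -0.5416, 0.0038]
```

Request:
apply_moves(
  slide=[
    [0,-0.03,0],
    [0,-0.1,0],
    [0,-0.2,0],
    [0,-0.3,0.02],
    [-0.03,-0.38,0.11],
    [-0.07,-0.4,0.22],
    [-0.11,-0.4,0.34],
    [-0.15,-0.4,0.46],
    [-0.19,-0.4,0.58],
    [-0.219,-0.4,0.677],
  ],
  delta_rot=[
    [0,0,0],
    [0,0,0],
    [0,0,0],
    [0,0,0],
    [0,-0.05,0],
    [0,-0.15,0],
    [0,-0.25,0],
    [0,-0.35,0],
    [0,-0.45,0],
    [0,-0.54,0],
  ],
  gripper=[0,0,0,0,0,0,0,0,0,0],
)

```text
clock: 56.32
eef_pos: [571.3, 329.7, 199.8]
ee_rot: [-1.556, -0.253, 0.252]
force: [0.9, -0.8, -2.0]
finger_gap: 65.6
```

Request:
apply_moves(
  slide=[
    [0,0,0],
    [0,0,0],
    [0,0,0],
    [0,0,0],
  ],
  delta_rot=[
    [0,0,0],
    [0,0,0],
    [0,0,0],
    [0,0,0],
  ],
  gripper=[0,0,0,0],
)

```text
clock: 56.82
eef_pos: [572.7, 326.6, 198.8]
ee_rot: [-1.556, -0.249, 0.249]
force: [0.0, 1.3, -3.3]
finger_gap: 65.2
```

```bash
python3 - <<'E'
from h import *
p=read_camera("side")
for q in("cap_tub","cork_tub","closed_tub","empty_tub"): print(q,[(round(d["conf"],2),w(p,d["centre"]).round().tolist()) for d in nets.pinpoint(q,p)][:2])
go((572.9,327.6,116,.321))
E
```

```text
cap_tub [(0.67, [570.0, 332.0, 203.0]), (0.19, [570.0, 330.0, 234.0])]
cork_tub [(0.68, [573.0, 330.0, 49.0]), (0.63, [707.0, 277.0, 3.0])]
closed_tub [(0.63, [569.0, 337.0, -0.0])]
empty_tub [(0.78, [512.0, -90.0, -2.0])]
t 57.08 pos [572.5 327.3 198.6] yaw 0.318 F [-0.2  0.2 -2. ] gap 65.5 tilt 0.0
(572.9, 327.6, 116, 0.321) slide [0.001, 0.1652, 0.0003] rot [0.0, -0.0035, -0.0001]
```

Request:
apply_moves(
  slide=[
    [0.001,0.06,0],
    [0.001,0.12,0],
    [0.001,0.155,0],
    [0.001,0.165,0],
    [0.001,0.165,0],
    [0.001,0.165,0],
    [0.001,0.165,0],
  ],
  delta_rot=[
    [0,-0.003,0],
    [0,-0.003,0],
    [0,-0.003,0],
    [0,-0.003,0],
    [0,-0.003,0],
    [0,-0.003,0],
    [0,-0.003,0],
  ],
  gripper=[0,0,0,0,0,0,0],
)

```text
clock: 57.95
eef_pos: [573.1, 327.9, 116.9]
ee_rot: [-1.556, -0.253, 0.251]
force: [0.9, 0.3, -2.5]
finger_gap: 65.3
```

```bash
python3 - <<'E'
from h import *
go((572.9,327.6,105,.321),(572.9,327.6,101.5,.321))
E
```

```text
t 57.95 pos [573.1 327.9 116.9] yaw 0.321 F [ 0.9  0.3 -2.5] gap 65.3 tilt 0.001
(572.9, 327.6, 105, 0.321) slide [-0.0007, 0.0238, -0.0004] rot [-0.0002, 0.0001, 0.0016]
(572.9, 327.6, 101.5, 0.321) slide [-0.0007, 0.0308, -0.0004] rot [-0.0002, 0.0001, 0.0016]
```

Request:
apply_moves(
  slide=[
    [0,0.008,0],
    [0,0.016,0],
    [0,0.022,0],
    [0,0.026,0],
    [0,0.029,0],
    [0,0.031,0],
    [0,0.031,0],
  ],
  delta_rot=[
    [0,0,0],
    [0,0,0],
    [0,0,0],
    [0,0,0],
    [0,0,0],
    [0,0,0],
    [0,0,0],
  ],
  gripper=[0,0,0,0,0,0,0],
)

```text
clock: 58.82
eef_pos: [573.1, 327.9, 102.3]
ee_rot: [-1.556, -0.253, 0.251]
force: [-5.0, -2.1, 11.3]
finger_gap: 65.8
```

Seated (102.3 against 102.6 expected). Release and head for the last tub.

Request:
apply_moves(
  slide=[
    [0,0,0],
    [0,0,0],
    [0,0,0],
    [0,-0.06,0],
    [0,-0.15,0],
    [0,-0.2,-0.04],
    [0,-0.2,-0.15],
    [-0.04,-0.2,-0.27],
    [-0.1,-0.2,-0.39],
    [-0.16,-0.2,-0.5],
  ],
  delta_rot=[
    [0,0,0],
    [0,0,0],
    [0,0,0],
    [0,0,0],
    [0,0,0],
    [0,0,0],
    [0,0,0],
    [0,0,0],
    [0,0,0],
    [0,0.02,0],
  ],
  gripper=[-1,-1,-1,-1,-1,-1,-1,-1,-1,-1],
)

```text
clock: 60.08
eef_pos: [576.4, 68.7, 200.5]
ee_rot: [-1.558, -0.24, 0.239]
force: [0.8, 0.4, 0.8]
finger_gap: 85.6
```

```bash
python3 - <<'E'
from h import *
P=[read_camera(n) for n in("top","side")]
S=[rect(33,53,158)]
print("stack",fit([P[0]],573,328.6,.32,S,8,[-.1,0,.1])[0].round(3).tolist())
print("empty",fit([P[0]],510,-93,.3,CL,8,[-.1,0,.1])[0].round(3).tolist())
for q in("empty_tub","cap_tub"): print(q,[(round(d["conf"],2),w(P[1],d["centre"]).round().tolist()) for d in nets.pinpoint(q,P[1])])
go((510,-92.8,110,.31))
E
```

```text
stack [571.41, 327.94, 0.355]
empty [509.313, -91.978, 0.313]
empty_tub [(0.69, [512.0, -89.0, -4.0])]
cap_tub [(0.82, [572.0, 330.0, 105.0])]
t 60.27 pos [576.9  69.9 200.8] yaw 0.303 F [ 0.5  0.2 -0.1] gap 85.4 tilt 0.0
(510, -92.8, 110, 0.31) slide [-0.225, 0.1815, -0.2707] rot [-0.0001, -0.0084, 0.0005]
```

Request:
apply_moves(
  slide=[
    [-0.04,0,-0.05],
    [-0.12,0.03,-0.14],
    [-0.2,0.1,-0.23],
    [-0.225,0.16,-0.271],
    [-0.225,0.181,-0.271],
    [-0.225,0.181,-0.271],
    [-0.225,0.181,-0.271],
    [-0.225,0.181,-0.271],
  ],
  delta_rot=[
    [0,0,0],
    [0,0,0],
    [0,-0.008,0],
    [0,-0.008,0],
    [0,-0.008,0],
    [0,-0.008,0],
    [0,-0.008,0],
    [0,-0.008,0],
  ],
  gripper=[-1,-1,-1,-1,-1,-1,-1,-1],
)

```text
clock: 61.28
eef_pos: [510.9, -91.7, 110.9]
ee_rot: [-1.557, -0.247, 0.244]
force: [-0.3, -0.2, -0.6]
finger_gap: 85.6
```

```bash
python3 - <<'E'
from h import *
go((509.9,-92.3,-1,.31))
E
```

```text
t 61.27 pos [510.9 -91.7 110.9] yaw 0.313 F [-0.3 -0.2 -0.6] gap 85.6 tilt 0.002
(509.9, -92.3, -1, 0.31) slide [-0.0026, 0.2238, -0.0002] rot [0.001, 0.0037, 0.0016]
```

Request:
apply_moves(
  slide=[
    [-0.001,0.08,0],
    [-0.001,0.15,0],
    [-0.001,0.21,0],
    [-0.001,0.224,0],
    [-0.001,0.224,0],
    [-0.001,0.224,0],
    [-0.001,0.224,0],
    [-0.001,0.224,0],
    [-0.001,0.224,0],
    [-0.001,0.224,0],
  ],
  delta_rot=[
    [0,0,0],
    [0,0,0],
    [0,0,0],
    [0,0,0],
    [0,0,0],
    [0,0,0],
    [0,0,0],
    [0,0,0],
    [0,0,0],
    [0,0,0],
  ],
  gripper=[-1,-1,-1,-1,-1,0,0,0,0,0],
  newtons=60,
)

```text
clock: 62.52
eef_pos: [510.7, -92.7, -0.4]
ee_rot: [-1.558, -0.246, 0.243]
force: [-0.4, 0.9, 6.5]
finger_gap: 65.3
```

Request:
apply_moves(
  slide=[
    [0,-0.02,0],
    [0,-0.08,0],
    [0,-0.18,0],
    [0,-0.28,0],
    [0,-0.38,0],
    [0,-0.46,0],
    [0,-0.5,0],
    [0,-0.5,0],
    [0,-0.5,0],
  ],
  delta_rot=[
    [0,0,0],
    [0,0,0],
    [0,0,0],
    [0,0,0],
    [0,0,0],
    [0,0,0],
    [0,0,0],
    [0,0,0],
    [0,0,0],
  ],
  gripper=[0,0,0,0,0,0,0,0,0],
)

```text
clock: 63.65
eef_pos: [509.1, -92.4, 247.3]
ee_rot: [-1.556, -0.244, 0.246]
force: [0.1, -0.0, -2.0]
finger_gap: 65.2
```

```bash
python3 - <<'E'
from h import *
P=read_camera("top")
print("stack",fit([P],572,328,.33,[rect(33,53,158)],8,[-.1,0,.1])[0].round(3).tolist())
go((572.9,327.6,248,.328))
E
```

```text
stack [571.49, 328.065, 0.353]
t 63.7 pos [509.1 -92.4 247. ] yaw 0.312 F [ 1.4  0.  -3.1] gap 65.0 tilt 0.002
(572.9, 327.6, 248, 0.328) slide [0.379, -0.0017, 0.7605] rot [-0.0014, -0.0209, -0.0021]
```

Request:
apply_moves(
  slide=[
    [0.02,0,0.05],
    [0.06,0,0.13],
    [0.12,0,0.24],
    [0.18,0,0.35],
    [0.24,0,0.46],
    [0.3,0,0.57],
    [0.35,0,0.68],
    [0.379,0,0.761],
    [0.379,0,0.761],
    [0.379,0,0.761],
  ],
  delta_rot=[
    [0,0,0],
    [0,0,0],
    [0,0,0],
    [0,-0.01,0],
    [0,-0.03,0],
    [0,-0.03,0],
    [0,-0.03,0],
    [0,-0.03,0],
    [0,-0.03,0],
    [0,-0.03,0],
  ],
  gripper=[0,0,0,0,0,0,0,0,0,0],
)

```text
clock: 64.95
eef_pos: [573.1, 327.2, 246.9]
ee_rot: [-1.556, -0.262, 0.265]
force: [0.7, -1.0, -2.3]
finger_gap: 65.2
```

Request:
apply_moves(
  slide=[
    [0,0,0],
    [0,0,0],
    [0,0,0],
    [0,0,0],
  ],
  delta_rot=[
    [0,0,0],
    [0,0,0],
    [0,0,0],
    [0,0,0],
  ],
  gripper=[0,0,0,0],
)

```text
clock: 65.45
eef_pos: [573.5, 327.5, 248.2]
ee_rot: [-1.555, -0.263, 0.263]
force: [0.1, -0.7, -2.4]
finger_gap: 65.4
```

```bash
python3 - <<'E'
from h import *
p=read_camera("side"); u,v=proj(p,(573,328,140)).astype(int)
cv2.imwrite("pics/c12.png",cv2.resize(p["image"][v-50:v+75,u-65:u+65],None,fx=4.5,fy=4.5,interpolation=cv2.INTER_CUBIC))
go((572.9,328.1,167,.335))
E
```

```text
t 65.5 pos [573.5 327.6 248.2] yaw 0.335 F [-0.4 -0.3 -2.6] gap 65.0 tilt 0.0
(572.9, 328.1, 167, 0.335) slide [-0.0008, 0.1624, 0.0014] rot [-0.0, -0.0, 0.0002]
```

View pics/c12.png

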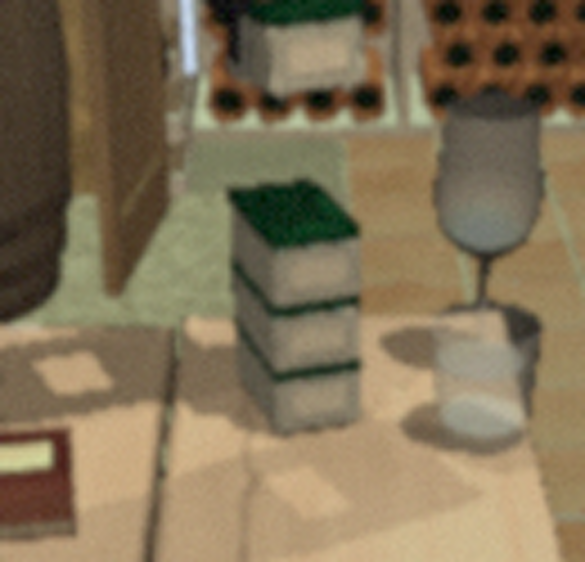

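The stack of three is square and flush, with the last tub held above it. Lower it.

Request:
apply_moves(
  slide=[
    [-0.001,0.06,0.001],
    [-0.001,0.12,0.001],
    [-0.001,0.155,0.001],
    [-0.001,0.163,0.001],
    [-0.001,0.163,0.001],
    [-0.001,0.163,0.001],
    [-0.001,0.163,0.001],
  ],
  delta_rot=[
    [0,0,0],
    [0,0,0],
    [0,0,0],
    [0,0,0],
    [0,0,0],
    [0,0,0],
    [0,0,0],
  ],
  gripper=[0,0,0,0,0,0,0],
)

```text
clock: 66.38
eef_pos: [573.1, 328.2, 167.3]
ee_rot: [-1.554, -0.264, 0.262]
force: [-0.3, -0.2, -2.3]
finger_gap: 65.5
```

```bash
python3 - <<'E'
from h import *
go((572.9,328.1,156,.335),(572.9,328.1,151.5,.335))
E
```

```text
t 66.38 pos [573.1 328.2 167.3] yaw 0.335 F [-0.3 -0.2 -2.3] gap 65.5 tilt 0.001
(572.9, 328.1, 156, 0.335) slide [-0.0004, 0.0227, -0.0] rot [-0.0001, 0.0003, 0.0015]
(572.9, 328.1, 151.5, 0.335) slide [-0.0004, 0.0317, -0.0] rot [-0.0001, 0.0003, 0.0015]
```

Request:
apply_moves(
  slide=[
    [0,0.008,0],
    [0,0.016,0],
    [0,0.022,0],
    [0,0.026,0],
    [0,0.029,0],
    [0,0.031,0],
    [0,0.031,0],
  ],
  delta_rot=[
    [0,0,0],
    [0,0,0],
    [0,0,0],
    [0,0,0],
    [0,0,0],
    [0,0,0],
    [0,0,0],
  ],
  gripper=[0,0,0,0,0,0,0],
)

```text
clock: 67.25
eef_pos: [576.2, 328.2, 158.1]
ee_rot: [-1.553, -0.271, 0.254]
force: [-3.5, -11.1, 41.5]
finger_gap: 65.6
```

It is blocked at 158 with 41 N, so the feet are not in the pockets. Back off and re-measure.

Request:
apply_moves(
  slide=[
    [0,-0.02,0],
    [0,-0.05,0],
    [0,-0.16,0],
    [0,-0.19,0],
    [0,-0.19,0],
    [0,-0.19,0],
    [0,-0.19,0],
  ],
  delta_rot=[
    [0,0,0],
    [0,0,0],
    [0,0,0],
    [0,0,0],
    [0,0,0],
    [0,0,0],
    [0,0,0],
  ],
  gripper=[0,0,0,0,0,0,0],
)

```text
clock: 68.12
eef_pos: [572.3, 327.8, 244.4]
ee_rot: [-1.555, -0.261, 0.265]
force: [-0.1, 0.6, -2.5]
finger_gap: 65.3
```

```bash
python3 - <<'E'
from h import *
p=read_camera("side"); s,m,y=st(); t=read_camera("top")
u,v=proj(p,(573,328,140)).astype(int); H=s["eef_pos"][2]
im=cv2.resize(p["image"],None,fx=5,fy=5,interpolation=cv2.INTER_CUBIC)
cv2.imwrite("pics/c13.png",im[5*(v-60):5*(v+60),5*(u-60):5*(u+60)])
for z,k in((158,"stack"),):
  print(k,fit([p],572,328,.33,[rect(33,53,z)],8,[-.1,0,.1]))
print("held", H, fit([p],s["eef_pos"][0],s["eef_pos"][1],.33,[rect(33,53,H+56)],8,[-.1,0,.1]))
for q in("empty_tub","cap_tub","cork_tub","closed_tub"): print(q,[(round(d["conf"],2),w(p,d["centre"]).round().tolist()) for d in nets.pinpoint(q,p)])
E
```

```text
t 68.17 pos [572.5 327.8 244.8] yaw 0.335 F [-0.5 -0.4 -1.9] gap 66.0 tilt 0.002
stack (array([5.70716788e+02, 3.17370653e+02, 3.31892945e-01]), np.float32(-4.5153394))
held 244.76198632304119 (array([5.71362573e+02, 3.07757090e+02, 3.39748262e-01]), np.float32(-3.5928981))
empty_tub [(0.8, [570.0, 331.0, 237.0])]
cap_tub [(0.62, [570.0, 332.0, 103.0]), (0.25, [572.0, 335.0, 135.0])]
cork_tub [(0.64, [569.0, 330.0, 49.0])]
closed_tub [(0.69, [568.0, 334.0, -2.0])]
```

View pics/c13.png

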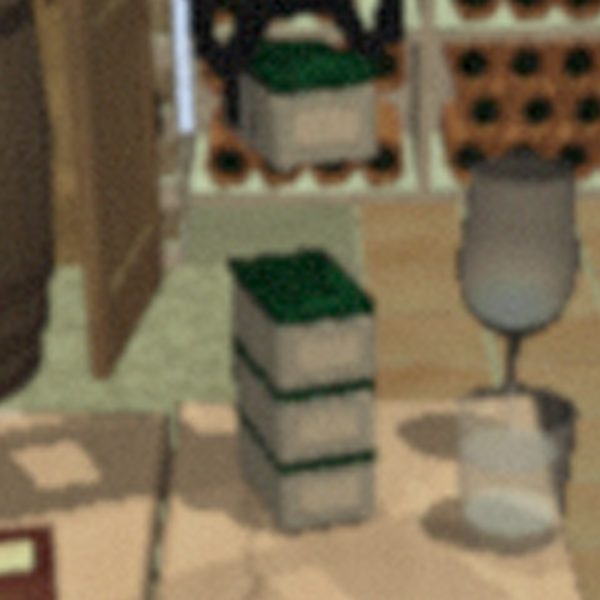

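The stack still looks square and the held tub is level, but it seems to hang lower in the jaws. The net puts it at z 237, against an expected 245. Check whether it slipped by comparing the two crops.

```bash
python3 - <<'E'
from h import *
a=cv2.resize(cv2.imread("pics/c12.png"),None,fx=2/4.5,fy=2/4.5,interpolation=cv2.INTER_AREA)   # 2x native, origin (u-65,v-50)
b=cv2.resize(cv2.imread("pics/c13.png"),None,fx=.4,fy=.4,interpolation=cv2.INTER_AREA)      # origin (u-60,v-60)
def match(x0,y0,x1,y1):
    t=a[y0:y1,x0:x1]; m=cv2.matchTemplate(b,t,cv2.TM_CCOEFF_NORMED); _,c,_,l=cv2.minMaxLoc(m)
    print("shift native px",(l[0]/2-60)-(x0/2-65),(l[1]/2-60)-(y0/2-50),round(c,3))
match(106,4,164,44)   # held tub
match(100,80,164,196) # stack
p=read_camera("side")
print([ (proj(p,(573,280,244.8))-proj(p,(573,280,248.2))).round(2)], (proj(p,(573,280,239))-proj(p,(573,280,248.2))).round(2))
go((572.9,328.1,172,.335),(572.9,328.1,162,.335))
E
```

```text
shift native px 0.0 2.5 0.945
shift native px 0.0 0.0 0.995
[array([0.02, 1.12])] [0.04 3.02]
t 68.47 pos [572.8 328.  246. ] yaw 0.335 F [ 0.5  0.1 -2.5] gap 65.6 tilt 0.0
(572.9, 328.1, 172, 0.335) slide [0.0003, 0.1479, 0.0001] rot [-0.0, 0.0002, -0.0002]
(572.9, 328.1, 162, 0.335) slide [0.0003, 0.1679, 0.0001] rot [-0.0, 0.0002, -0.0002]
```

The stack hasn't moved, and the tub sits about 4–5 mm lower in the jaws. The grip slackened, so 158 was in fact the seated height. Lower again gently.

Request:
apply_moves(
  slide=[
    [0,0.06,0],
    [0,0.11,0],
    [0,0.14,0],
    [0,0.155,0],
    [0,0.16,0],
    [0,0.16,0],
    [0,0.16,0],
  ],
  delta_rot=[
    [0,0,0],
    [0,0,0],
    [0,0,0],
    [0,0,0],
    [0,0,0],
    [0,0,0],
    [0,0,0],
  ],
  gripper=[0,0,0,0,0,0,0],
)

```text
clock: 69.35
eef_pos: [573.1, 328.1, 166.8]
ee_rot: [-1.554, -0.264, 0.262]
force: [0.7, 0.4, -2.5]
finger_gap: 65.1
```

Request:
apply_moves(
  slide=[
    [0,0.004,0],
    [0,0.008,0],
    [0,0.012,0],
    [0,0.015,0],
    [0,0.015,0],
  ],
  delta_rot=[
    [0,0,0],
    [0,0,0],
    [0,0,0],
    [0,0,0],
    [0,0,0],
  ],
  gripper=[0,0,0,0,0],
)

```text
clock: 69.97
eef_pos: [572.8, 328.1, 158.6]
ee_rot: [-1.555, -0.263, 0.263]
force: [-0.1, 0.6, -2.3]
finger_gap: 65.1
```

Request:
apply_moves(
  slide=[
    [0,0.002,0],
    [0,0.003,0],
    [0,0.003,0],
  ],
  delta_rot=[
    [0,0,0],
    [0,0,0],
    [0,0,0],
  ],
  gripper=[0,0,0],
)

```text
clock: 70.35
eef_pos: [572.7, 327.9, 156.9]
ee_rot: [-1.555, -0.263, 0.263]
force: [0.2, 0.8, -2.5]
finger_gap: 65.2
```

Request:
apply_moves(
  slide=[
    [0,0.001,0],
    [0,0.002,0],
    [0,0.002,0],
  ],
  delta_rot=[
    [0,0,0],
    [0,0,0],
    [0,0,0],
  ],
  gripper=[0,0,0],
)

```text
clock: 70.72
eef_pos: [572.8, 328.0, 156.0]
ee_rot: [-1.555, -0.263, 0.263]
force: [0.6, 0.0, -2.8]
finger_gap: 65.4
```

Request:
apply_moves(
  slide=[
    [0,0.001,0],
    [0,0.003,0],
    [0,0.003,0],
  ],
  delta_rot=[
    [0,0,0],
    [0,0,0],
    [0,0,0],
  ],
  gripper=[0,0,0],
)

```text
clock: 71.1
eef_pos: [573.1, 328.2, 155.3]
ee_rot: [-1.554, -0.264, 0.262]
force: [-1.2, 0.1, 4.5]
finger_gap: 65.0
```

Request:
apply_moves(
  slide=[
    [0,0.001,0],
    [0,0.003,0],
    [0,0.003,0],
  ],
  delta_rot=[
    [0,0,0],
    [0,0,0],
    [0,0,0],
  ],
  gripper=[0,0,0],
)

```text
clock: 71.47
eef_pos: [573.3, 328.4, 154.8]
ee_rot: [-1.554, -0.264, 0.261]
force: [-2.2, -1.3, 11.7]
finger_gap: 65.0
```

Contact at about 155.4 fits either case. Before releasing, check the seam heights on the near face in the side image.

```bash
python3 - <<'E'
from h import *
p=read_camera("side"); im=p["image"].astype(np.float32)
g=im[:,:,1]-.5*im[:,:,0]-.5*im[:,:,2]
c,s=np.cos(.325),np.sin(.325)
zz=np.arange(30,225,.5)
for lx in(-15,0,15,25):
    # near face points
    X=np.c_[np.full(len(zz),572.9+lx*c+53*s),np.full(len(zz),328.5+lx*s-53*c),zz]
    uv=projm(p,X).astype(np.float32)
    gl=cv2.remap(g,uv.reshape(-1,1,2),None,cv2.INTER_LINEAR)[:,0]
    gr=cv2.remap(im.mean(2),uv.reshape(-1,1,2),None,cv2.INTER_LINEAR)[:,0]
    out=[]
    for z0 in(51,102,153,204):
        k=abs(zz-z0)<16; wt=np.clip(gr[k].max()*.75-gr[k],0,None); out.append(round(float((wt*zz[k]).sum()/wt.sum()),1)); out.append(round(float(zz[k][np.argmin(gr[k])]),1))
    print(lx,out)
st()
E
```

```text
-15 [53.1, 51.5, 103.7, 104.5, 155.7, 155.0, 212.5, 212.5]
0 [53.6, 52.5, 104.2, 105.5, 155.9, 156.0, 212.6, 211.0]
15 [52.8, 53.5, 104.2, 103.5, 155.5, 157.0, 212.1, 212.0]
25 [52.8, 52.0, 104.1, 105.0, 155.8, 156.0, 214.3, 219.5]
t 71.53 pos [573.3 328.4 154.8] yaw 0.335 F [-1.4 -1.3 12.5] gap 65.4 tilt 0.002
```

```bash
python3 - <<'E'
from h import *
p=read_camera("side"); im=p["image"].astype(np.float32).mean(2)
c,s=np.cos(.325),np.sin(.325); zz=np.arange(36,216,3.)
acc=0
for lx in range(-24,25,4):
    X=np.c_[np.full(len(zz),572.9+lx*c+53*s),np.full(len(zz),328.5+lx*s-53*c),zz]
    acc=acc+cv2.remap(im,projm(p,X).astype(np.float32).reshape(-1,1,2),None,cv2.INTER_LINEAR)[:,0]/13
for k in range(3): print([int(v) for v in acc[k*17:k*17+17]])
print([int(v) for v in acc[51:]])
E
```

```text
[132, 128, 120, 108, 85, 57, 51, 73, 99, 115, 120, 125, 132, 135, 136, 135, 133]
[129, 126, 120, 109, 85, 53, 47, 74, 103, 116, 121, 127, 132, 135, 135, 134, 133]
[130, 126, 119, 107, 81, 48, 34, 53, 88, 111, 119, 123, 130, 136, 137, 138, 137]
[135, 131, 127, 123, 114, 90, 51, 29, 29]
```

The near face of the last tub reads about 1–3 mm high, possibly slightly pitched in the jaws after the slip. It can only drop into the pockets once freed, so release and probe the top height with shut fingers.

Request:
apply_moves(
  slide=[
    [0,0,0],
    [0,0,0],
    [0,0,0],
    [0,0,0],
    [0,-0.04,0],
    [0,-0.1,0],
    [0,-0.12,0],
    [0,-0.12,0],
    [0,-0.12,0],
    [0,-0.12,0],
  ],
  delta_rot=[
    [0,0,0],
    [0,0,0],
    [0,0,0],
    [0,0,0],
    [0,0,0],
    [0,0,0],
    [0,0,0],
    [0,0,0],
    [0,0,0],
    [0,0,0],
  ],
  gripper=[-0.7,-0.8,-0.9,-1,-1,-1,1,1,1,1],
)

```text
clock: 72.82
eef_pos: [572.5, 327.9, 212.1]
ee_rot: [-1.555, -0.262, 0.264]
force: [0.5, -0.0, -0.9]
finger_gap: 12.3
```

Request:
apply_moves(
  slide=[
    [0,0,0],
    [0,0.004,0],
    [0,0.008,0],
    [0,0.012,0],
    [0,0.012,0],
    [0,0.012,0],
  ],
  delta_rot=[
    [0,0,0],
    [0,0,0],
    [0,0,0],
    [0,0,0],
    [0,0,0],
    [0,0,0],
  ],
  gripper=[1,1,1,1,1,1],
)

```text
clock: 73.58
eef_pos: [572.8, 328.0, 207.1]
ee_rot: [-1.555, -0.263, 0.263]
force: [-0.9, 0.2, 0.3]
finger_gap: -0.0
```

```bash
python3 - <<'E'
from h import *
go((572.9,328.4,206,.335))
p=read_camera("side"); im=p["image"].astype(np.float32).mean(2)
c,s=np.cos(.325),np.sin(.325); zz=np.arange(36,216,3.)
acc=0
for lx in range(-24,25,4):
    X=np.c_[np.full(len(zz),572.9+lx*c+53*s),np.full(len(zz),328.5+lx*s-53*c),zz]
    acc=acc+cv2.remap(im,projm(p,X).astype(np.float32).reshape(-1,1,2),None,cv2.INTER_LINEAR)[:,0]/13
for k in range(4): print([int(v) for v in acc[k*17:k*17+17]])
E
```

```text
t 73.58 pos [572.8 328.  207.1] yaw 0.335 F [-0.9  0.2  0.3] gap -0.0 tilt 0.0
(572.9, 328.4, 206, 0.335) slide [0.0004, 0.0023, 0.0006] rot [-0.0, 0.0003, 0.0001]
[132, 128, 120, 106, 81, 53, 48, 73, 100, 114, 120, 126, 132, 134, 135, 133, 131]
[128, 125, 119, 107, 84, 53, 46, 71, 99, 113, 120, 126, 132, 134, 134, 134, 132]
[128, 123, 116, 103, 77, 45, 46, 78, 103, 114, 120, 127, 133, 134, 134, 132, 129]
[125, 122, 118, 108, 83, 47, 30, 31, 35]
```

After release all four seam profiles match at the 51 mm pitch, so the tub dropped home. Confirm by touch.

Request:
apply_moves(
  slide=[
    [0,0.003,0],
    [0,0.006,0],
    [0,0.007,0],
    [0,0.007,0],
  ],
  delta_rot=[
    [0,0,0],
    [0,0,0],
    [0,0,0],
    [0,0,0],
  ],
  gripper=[1,1,1,1],
)

```text
clock: 74.12
eef_pos: [572.8, 328.0, 203.5]
ee_rot: [-1.555, -0.263, 0.263]
force: [-0.2, -0.4, -0.7]
finger_gap: 0.1
```

Request:
apply_moves(
  slide=[
    [0,0.002,0],
    [0,0.004,0],
    [0,0.004,0],
  ],
  delta_rot=[
    [0,0,0],
    [0,0,0],
    [0,0,0],
  ],
  gripper=[1,1,1],
)

```text
clock: 74.5
eef_pos: [573.1, 328.1, 202.2]
ee_rot: [-1.554, -0.264, 0.262]
force: [0.9, -0.2, 5.0]
finger_gap: 0.3
```

The top is at about 208.7 mm against 209 nominal. Retreat and run the final checks.

Request:
apply_moves(
  slide=[
    [0,-0.03,0],
    [0,-0.1,0],
    [0,-0.14,-0.04],
    [0,-0.14,-0.15],
    [-0.03,-0.14,-0.27],
    [-0.06,-0.14,-0.39],
    [-0.1,-0.14,-0.5],
    [-0.15,-0.14,-0.6],
    [-0.15,-0.14,-0.6],
    [-0.15,-0.14,-0.6],
  ],
  delta_rot=[
    [0,0,0],
    [0,0,0],
    [0,0,0],
    [0,0,0],
    [0,0,0],
    [0,0,0],
    [0,0,0],
    [0,0,0],
    [0,0,0],
    [0,0,0],
  ],
  gripper=[1,1,1,1,1,1,1,1,1,1],
)

```text
clock: 75.75
eef_pos: [600.6, 19.6, 271.8]
ee_rot: [-1.555, -0.262, 0.262]
force: [-0.3, 0.2, 0.0]
finger_gap: -0.5
```

```bash
python3 - <<'E'
from h import *
P=[read_camera(n) for n in("top","side")]; st()
print("stack top",fit([P[0]],572,328,.33,[rect(33,53,209)],8,[-.1,0,.1])[0].round(3).tolist())
for i in(0,1):
  for q in("empty_tub","cap_tub","cork_tub","closed_tub","lid_3","bottle_stopper","tumbler","cork_a_axis"): print(i,q,[(round(d["conf"],2),w(P[i],d["centre"]).round().tolist()) for d in nets.pinpoint(q,P[i])][:5])
p=P[1]; im=p["image"].astype(np.float32).mean(2); c,s=np.cos(.325),np.sin(.325); xx=np.arange(-45,46,3.)
# side outline columns of each layer on near face: horizontal gradient peaks
for z0 in(25,76,127,178):
    X=np.c_[572.9+xx*c+53*s,328.5+xx*s-53*c,np.full(len(xx),z0)]
    g=sum(cv2.remap(im,projm(p,X+[0,0,d]).astype(np.float32).reshape(-1,1,2),None,cv2.INTER_LINEAR)[:,0] for d in(-9,-5,0,5,9))/5
    print(z0,[int(v) for v in g])
E
```

```text
t 75.85 pos [600.7  20.7 271.7] yaw 0.336 F [ 0.6 -0.1  0.6] gap -0.1 tilt 0.0
stack top [571.78, 328.871, 0.344]
0 empty_tub [(0.94, [574.0, 330.0, 152.0])]
0 cap_tub [(0.61, [569.0, 331.0, 99.0]), (0.45, [691.0, -162.0, -2.0])]
0 cork_tub [(0.58, [574.0, 330.0, 49.0])]
0 closed_tub [(0.48, [576.0, 332.0, 4.0])]
0 lid_3 [(0.96, [571.0, 330.0, 193.0]), (0.81, [596.0, -295.0, 68.0]), (0.58, [569.0, 328.0, 91.0]), (0.54, [575.0, 330.0, 143.0])]
0 bottle_stopper [(0.42, [692.0, -166.0, -1.0])]
0 tumbler [(0.86, [710.0, 276.0, -0.0])]
0 cork_a_axis [(0.7, [382.0, -186.0, 13.0]), (0.54, [445.0, -324.0, 13.0])]
1 empty_tub [(0.68, [575.0, 330.0, 150.0])]
1 cap_tub [(0.76, [569.0, 334.0, 106.0])]
1 cork_tub [(0.69, [570.0, 330.0, 46.0]), (0.51, [570.0, 335.0, 142.0]), (0.19, [573.0, 333.0, 151.0])]
1 closed_tub []
1 lid_3 [(0.59, [570.0, 338.0, 190.0]), (0.57, [590.0, -291.0, 72.0]), (0.44, [573.0, 331.0, 89.0])]
1 bottle_stopper [(0.58, [688.0, -161.0, 2.0])]
1 tumbler [(0.62, [705.0, 277.0, 2.0])]
1 cork_a_axis [(0.78, [445.0, -318.0, 12.0]), (0.6, [380.0, -187.0, 10.0])]
25 [100, 95, 92, 98, 110, 119, 122, 123, 127, 132, 134, 136, 136, 136, 136, 134, 135, 137, 136, 136, 136, 131, 126, 122, 128, 143, 157, 164, 165, 166, 167]
76 [74, 80, 90, 101, 113, 119, 123, 126, 131, 135, 136, 136, 137, 137, 137, 136, 135, 135, 136, 136, 134, 129, 124, 126, 137, 154, 167, 173, 174, 171, 161]
127 [71, 79, 86, 100, 112, 119, 122, 126, 130, 134, 136, 137, 137, 134, 136, 137, 136, 135, 136, 137, 135, 130, 125, 120, 118, 119, 122, 124, 124, 124, 124]
178 [71, 81, 86, 92, 103, 113, 119, 122, 126, 133, 137, 138, 137, 136, 135, 129, 119, 108, 98, 98, 103, 100, 90, 87, 94, 86, 95, 109, 118, 121, 121]
```

```bash
python3 -c "
from plant import r
print(r.sign_off())"
```

```text
the job is handed in; nothing more can be done
None
```

I handed the job in at about 76 s of the 210 s allowed. The loose cork is in the empty tub, and all three open tubs are lidded and stacked on the closed tub. From the bottom the order is closed, cork, cap, then the formerly empty tub. One spare lid stays in the dispenser. The hand-in reported no verdict.

**Passed**
- **Lids:** touching each lid top with the shut fingers put it at about 56 mm, which is fully home.
- **Stack:** the top of the stack is at about 208.7 mm (209 nominal), and the seams in the side view repeat at the expected 51 mm pitch.
- **Bystanders:** the stopper, the tumbler and the look-alike corks were found within a few mm of where they started.

**Failed or disagreed**
- **First cork grasp missed:** the shut fingertips are about 23.5 mm higher than the sheet says, so the fingers closed above the cork. I measured this by touching the table and corrected for it. One of those touches pressed with 86 N, under the 120 N wrist limit.
- **Last tub blocked once:** its first lowering stopped high with 41 N on the wrist. The side picture showed it hanging about 4 mm lower in the jaws, most likely after the grip slackened. I backed off, lowered it again, and it dropped home on release.
- **Yaw reading:** the top camera reads the stack's top at 0.344 rad and the closed tub at 0.321 rad. That difference is inside the 0.08 rad tolerance.
- **Side-camera outline fits:** these disagreed with the top camera by up to about 10 mm in y, so I relied on the top camera for positions.
- **Cork after lidding:** I could not see it again once the lid was on.

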